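# Put the graded steel bowls away on the rack's pull-out tray

## Robot

A 7-joint arm with a two-finger parallel gripper is mounted at the origin on the work surface. World frame = base frame: x ahead of the robot, y to its left, z up, the work surface at z = 0. Lengths are in m, angles in rad, forces in N, time in s.
With the tool pointing down it reaches from about 0.4 to 0.9 m from the base axis. Payload 5.5 kg.
Tool frame: the origin (TCP) lies at the very end of the fingers, on their centre line; the grasp point (between the pads) lies behind it (manip.tcp_to_grasp is the z of the grasp point in the tool frame, in m); z points along the fingers, x is the direction in which the jaws open and shut, and the axes are right-handed (so a half turn about z gives the same grasp; the last joint's range is limited). The gripper opens to 92 mm and grips with 3 to 60 N. Pads are 19 mm wide; open, the fingers measure 130 mm over their backs; the gripper's body (75 mm by 190 mm) begins 47 mm behind the grasp point.
Start: joints at [1.61, 0.501, -0.427, 1.55, 0.221, 1.138, -0.21], TCP at [0.144, -0.634, 0.227] pointing down, gripper open.
Joint ranges: [-2.88, 2.88], [-0.31, 2.03], [-1.54, 1.56], [0.2, 2.42], [-1.41, 4.55], [0.19, 2.02], [-2.57, 2.57]. Speed limits (rad/s): [2.57, 2.57, 3.14, 3.14, 3.14, 3.14, 3.14].

## Interface

Orientations are given as a unit quaternion [x, y, z, w].
In Python, from cell import status, imaging, finish_job, manip gives the robot as it stands. The module is installed in compiled form; this text tells all that it offers.
- The arm moves only by the tool jog_arm, never from a script. Its argument "motion" is a list of rows, each a list of 3 entries, a list of its own where there are three numbers: the turn, a rotation vector about the tool's x, y, z in units of 6 degrees (1.0 is 6 degrees), then the shift along the tool's x, y, z in units of 25 mm (1.0 is 25 mm), then the gripper command: -1 is fully open, 1 is shut, values between are in proportion. In form: [[[rx, ry, rz], [x, y, z], hand], ...]. A call has exactly 10 rows; each row is the pose to reach, as a shift and turn from the pose commanded when the call began, along the tool's axes at that moment; what a row does not reach only later rows make up. A row lasts 1/12 s, in which the tool goes at most 41.7 mm and 7.16 degrees, less where a joint would pass 70% of its speed; a pose out of reach is approached as far as the arm can. A call with a gripper value outside its range is refused whole. The fingers move at their own pace and stop on an object; "grip_force" is the grip in N (left out, the last holds). Time passes only in rows, so rows that repeat a pose let the fingers close, or fill a call up. It gives the time, the measured TCP pose, the force and the opening at its end, in the units of the state.
- status.state(): the state, without advancing time (a new reading comes with each control period).
- imaging.capture(name): name is "scene" or "side" or "wrist"; returns (picture, depth): 480x640x3 uint8, blue, green, red; 480x640 float32, m along the optical axis (not along the pixel's ray), 0 where there is no reading.
- imaging.camera_params(name): a dict with "fx", "fy", "cx", "cy" (pixels), "distortion" ([k1, k2, p1, p2, k3] as OpenCV has them; the pictures are not rectified), "rvec" (rotation vector, rad) and "tvec" (3), from world to camera coordinates, as OpenCV has them. Camera axes: x right, y down, z forward; pixel columns grow to the right and rows downward; lengths in m; the calibration is good to about 2 mm. A picture is of the moment at which its call begins: read the wrist's pose just before it. camera_params takes no time and is no camera call; for the wrist camera it gives the pose at the moment of the call.
- finish_job(): hands the job in, once; it reports no verdict.
The state is a dict: "clock": time; "joint_positions": joint angles; "joint_velocities": joint speeds; "effort": joint torques, N m; "tool_pos": TCP position; "tcp_rot": TCP orientation; "ft_force": force on the tool from outside, world axes, zero at the start; "torque": the same for the moment, N m; "grip_width": finger opening in m.
Only numpy, scipy, OpenCV 4.12 (cv2) and the standard library are available. Lean on these libraries where they do the work, as an engineer would, in place of code of your own. Each camera call takes 0.05 s, during which the arm holds its last target. There are 200 camera calls.

## Task

The washed steel bowls are standing about on the laboratory bench. Draw the rack's tray fully out, stand the largest bowl on it, nest all the other bowls upright inside it in order of size, each inside the next larger one, then push the tray with the nest fully home. Leave the tube rack, the dropper bottle and the white reagent bottle where they are.

Things in the scene. Friction and masses are not known exactly. Their poses are not given: they have to be found in the camera images.
- bowl_150: open round stainless steel bowl, 150 mm across the outside of the rim, 62 mm high, wall and floor 3 mm thick; the side flares only slightly: outer radius 68 mm at the foot, 72 mm at 12 mm height, 75 mm at the rim. Origin: centre of its underside, z up along its axis. No handle; 140 g give or take a quarter; pick it up by pinching the rim wall. Always present. Nested, all rims are flush.
- bowl_126: open round stainless steel bowl, 126 mm across the outside of the rim, 59 mm high, wall and floor 3 mm thick; the side flares only slightly: outer radius 56 mm at the foot, 60 mm at 12 mm height, 63 mm at the rim. Origin: centre of its underside, z up along its axis. No handle; 110 g give or take a quarter; pick it up by pinching the rim wall. May be absent.
- bowl_102: open round stainless steel bowl, 102 mm across the outside of the rim, 56 mm high, wall and floor 3 mm thick; the side flares only slightly: outer radius 44 mm at the foot, 48 mm at 12 mm height, 51 mm at the rim. Origin: centre of its underside, z up along its axis. No handle; 85 g give or take a quarter; pick it up by pinching the rim wall. May be absent.
- bowl_78: open round stainless steel bowl, 78 mm across the outside of the rim, 53 mm high, wall and floor 3 mm thick; the side flares only slightly: outer radius 32 mm at the foot, 36 mm at 12 mm height, 39 mm at the rim. Origin: centre of its underside, z up along its axis. No handle; 60 g give or take a quarter; pick it up by pinching the rim wall. May be absent.
- bowl_54: open round stainless steel bowl, 54 mm across the outside of the rim, 50 mm high, wall and floor 3 mm thick; the side flares only slightly: outer radius 20 mm at the foot, 24 mm at 12 mm height, 27 mm at the rim. Origin: centre of its underside, z up along its axis. No handle; 45 g give or take a quarter; pick it up by pinching the rim wall. May be absent.
- tray (a joint): position of the pull-out steel tray of the bench rack, m: 0 = pushed fully home against its stop under the rack's glass shelf, 0.20 = drawn fully out to its stop. It runs on level runners with about 2 N of friction, no spring and no catch, and stays where it is left
- tray_mid (a point): centre of the tray's floor, on its upper face, 25 mm above the bench. Moves with the tray; the tray draws out along this frame's -y axis (z up). The tray is 194 mm square inside, with a rim standing 20 mm above its floor
- rack: the fixed bench rack that carries the tray: four posts and a glass shelf, 270 mm wide (x), underside 152 mm and top 160 mm above the bench, open in front (-y). Origin on the bench right below tray_mid when the tray is home; the frame and shelf reach from 105 mm in front (-y) to 185 mm behind (+y). Small bottles stand at the back of the shelf
- tray_handle (a point): middle of the tray's handle bar, a round 12 mm steel bar 100 mm long that runs along this frame's x, 60 mm above the bench, 76 mm out in front of the tray's front edge (175 mm from tray_mid along -y); free all round, can be taken from above. Moves with the tray
- tube_rack: bystander: white plastic test-tube rack, 65 x 232 x 84 mm, tubes up to 128 mm; origin centre of its underside
- dropper: bystander: small amber bottle, 42 mm across, 85 mm tall; origin centre of its underside
- wash_bottle: bystander: white plastic reagent bottle with a black cap, 70 mm across, 150 mm tall; origin centre of its underside
There are look-alikes about, which are no part of the job. Leave any brown look-alike of the bowl_102 alone.

How it is judged:
On the way, in this order (a step that is already met when the one before it is completed fails the run):
1. the tray has been drawn fully out (within 15 mm of its stop) (value of joint tray above 0.185 m), for 0.2 s.
2. all the bowls present are nested upright in size order on the drawn-out tray (horizontal distance between bowl_150 and tray_mid below 0.05 m and z of bowl_150 in the frame of tray_mid below 0.005 m and angle between each of bowl_150, bowl_126, bowl_102, bowl_78, bowl_54's own z axis and vertical below 0.1 rad and linear speed of each of bowl_150, bowl_126, bowl_102, bowl_78, bowl_54 below 0.02 m/s and horizontal distance between bowl_150 and bowl_126 below 0.015 m and z of bowl_126 in the frame of bowl_150 below 0.009 m and horizontal distance between bowl_150 and bowl_102 below 0.027 m and z of bowl_102 in the frame of bowl_150 below 0.012 m and horizontal distance between bowl_150 and bowl_78 below 0.039 m and z of bowl_78 in the frame of bowl_150 below 0.015 m and horizontal distance between bowl_150 and bowl_54 below 0.051 m and z of bowl_54 in the frame of bowl_150 below 0.018 m and horizontal distance between bowl_126 and bowl_102 below 0.015 m and z of bowl_102 in the frame of bowl_126 below 0.009 m and horizontal distance between bowl_126 and bowl_78 below 0.027 m and z of bowl_78 in the frame of bowl_126 below 0.012 m and horizontal distance between bowl_126 and bowl_54 below 0.039 m and z of bowl_54 in the frame of bowl_126 below 0.015 m and horizontal distance between bowl_102 and bowl_78 below 0.015 m and z of bowl_78 in the frame of bowl_102 below 0.009 m and horizontal distance between bowl_102 and bowl_54 below 0.027 m and z of bowl_54 in the frame of bowl_102 below 0.012 m and horizontal distance between bowl_78 and bowl_54 below 0.015 m and z of bowl_54 in the frame of bowl_78 below 0.009 m and value of joint tray above 0.1 m), for 0.3 s.
At the end, for the whole second after the job is handed in: The largest bowl stands on the tray's floor, all other bowls present sit upright (within 0.1 rad) and at rest inside one another in size order, each down on the floor of the next larger (within 6 mm), and the tray is fully home (within 6 mm of its stop) (horizontal distance between bowl_150 and tray_mid below 0.05 m and z of bowl_150 in the frame of tray_mid below 0.005 m and angle between each of bowl_150, bowl_126, bowl_102, bowl_78, bowl_54's own z axis and vertical below 0.1 rad and linear speed of each of bowl_150, bowl_126, bowl_102, bowl_78, bowl_54 below 0.02 m/s and horizontal distance between bowl_150 and bowl_126 below 0.015 m and z of bowl_126 in the frame of bowl_150 below 0.009 m and horizontal distance between bowl_150 and bowl_102 below 0.027 m and z of bowl_102 in the frame of bowl_150 below 0.012 m and horizontal distance between bowl_150 and bowl_78 below 0.039 m and z of bowl_78 in the frame of bowl_150 below 0.015 m and horizontal distance between bowl_150 and bowl_54 below 0.051 m and z of bowl_54 in the frame of bowl_150 below 0.018 m and horizontal distance between bowl_126 and bowl_102 below 0.015 m and z of bowl_102 in the frame of bowl_126 below 0.009 m and horizontal distance between bowl_126 and bowl_78 below 0.027 m and z of bowl_78 in the frame of bowl_126 below 0.012 m and horizontal distance between bowl_126 and bowl_54 below 0.039 m and z of bowl_54 in the frame of bowl_126 below 0.015 m and horizontal distance between bowl_102 and bowl_78 below 0.015 m and z of bowl_78 in the frame of bowl_102 below 0.009 m and horizontal distance between bowl_102 and bowl_54 below 0.027 m and z of bowl_54 in the frame of bowl_102 below 0.012 m and horizontal distance between bowl_78 and bowl_54 below 0.015 m and z of bowl_54 in the frame of bowl_78 below 0.009 m and value of joint tray below 0.006 m); the robot touches nothing.
It fails at once if the tube rack is pushed more than 30 mm or knocked over (distance of tube_rack from where it was at the start of the episode above 0.03 m or angle between tube_rack's own z axis and vertical above 0.5 rad).
It fails at once if the dropper bottle is pushed more than 30 mm or knocked over (distance of dropper from where it was at the start of the episode above 0.03 m or angle between dropper's own z axis and vertical above 0.5 rad).
It fails at once if the white reagent bottle is pushed more than 30 mm or knocked over (distance of wash_bottle from where it was at the start of the episode above 0.03 m or angle between wash_bottle's own z axis and vertical above 0.5 rad).
Of bowl_126, bowl_102, bowl_78, bowl_54 only 3 to 4 are there at a start; the rules pass over those that are not, and their reading is None.
At some moment in a run one of bowl_150, bowl_126, bowl_102, bowl_78, bowl_54 may be knocked a few centimetres aside while the robot is not near it.
It also fails if it takes over 200 s, if anything falls off the work surface, if the arm or the gripper's body presses on something with over 40 N, if the wrist force passes 120 N, or if a joint passes its speed limit or range.

## Working session

There is one attempt and no reset: what is moved stays moved. The work goes in short steps, Python scripts to look and compute and a tool call to move; the robot and the scene stay as the last step left them, time stands still between calls to the robot, and variables do not carry over. Pictures are saved under pics/ and viewed, about 12 in all and at most 16, crops included, and the job is handed in when it is done.

Besides the shell and the picture viewer there is one more tool, called after "Request:" by a JSON object that holds its "op" and its "data". jog_arm: Moves the arm, as the interface text tells. Its arguments: {"type":"object","properties":{"motion":{"type":"array"},"grip_force":{"type":"number"}},"required":["motion"]}

```bash
mkdir -p pics; cat > h.py <<'E'
import numpy as np, cv2
from cell import status, imaging, finish_job, manip
from scipy.spatial.transform import Rotation as R
def cam(n):
    p=imaging.camera_params(n); im,d=imaging.capture(n)
    K=np.array([[p['fx'],0,p['cx']],[0,p['fy'],p['cy']],[0,0,1.]]);D=np.array(p['distortion'],float)
    return im,d,K,D,cv2.Rodrigues(np.array(p['rvec'],float))[0],np.array(p['tvec'],float).ravel()
def cloud(c):
    im,d,K,D,Rm,t=c
    v,u=np.mgrid[0:480,0:640]; uv=np.stack([u,v],-1).reshape(-1,1,2).astype(float)
    n=cv2.undistortPoints(uv,K,D).reshape(480,640,2)
    P=np.dstack([n*d[...,None],d])
    W=(P-t)@Rm; W[d==0]=np.nan
    return W
def st():
    s=status.state(); print('t',round(s['clock'],2),'pos',np.round(s['tool_pos'],4),'q',np.round(s['tcp_rot'],3),'f',np.round(s['ft_force'],1),'w',round(s['grip_width'],4)); return s
def delta(target, s=None):
    s=s or status.state(); Rt=R.from_quat(s['tcp_rot'])
    return np.round(Rt.inv().apply(np.array(target)-s['tool_pos'])/0.025,2)
E
python3 - <<'E'
from h import *
s=st(); print(R.from_quat(s['tcp_rot']).as_matrix().round(2), manip.tcp_to_grasp)
for n in ['scene','side']:
    c=cam(n); cv2.imwrite(f'pics/{n}0.png',c[0]); np.save(n+'0.npy',cloud(c)); print(n,-c[4].T@c[5])
E
```

```text
t 0.0 pos [ 0.1441 -0.6331  0.2257] q [ 0.782 -0.624 -0.001 -0.001] f [-0.6 -0.2 -0.2] w 0.0915
[[ 0.22 -0.98 -0.  ]
 [-0.98 -0.22  0.  ]
 [-0.   -0.   -1.  ]] -0.0188
scene [ 0.24924626 -0.25002667  1.42795523]
side [0.476134   0.41938327 1.11057921]
```

View pics/scene0.png

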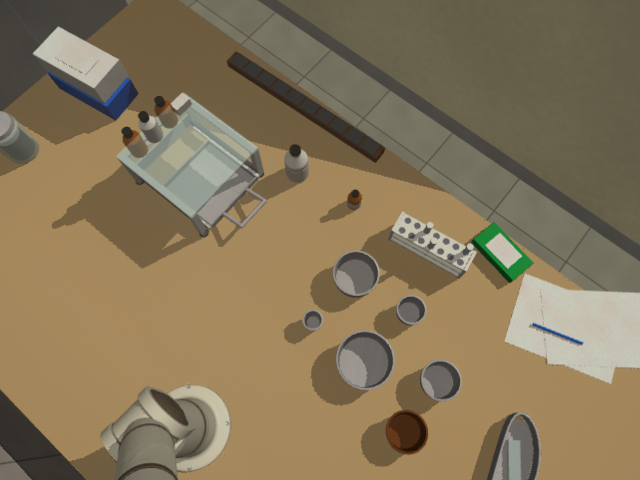

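View pics/side0.png

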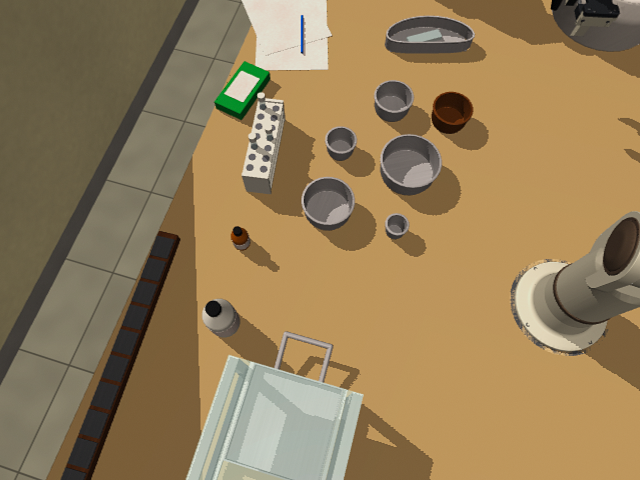

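The scene shows all five bowls: 150 at (365,360), 126 at (356,274), 102 at (440,381), 78 at (411,310) and 54 at (313,320). The brown look-alike is at (407,432). The handle bar is around (243,207), the wash bottle at (296,163), the dropper at (354,199) and the tube rack at (432,243). The side view agrees.

```bash
cat >> h.py <<'E'
H={150:.062,126:.059,102:.056,78:.053,54:.050}
from scipy.optimize import least_squares
def rim(W,seed,size,z0=0.,tol=.005):
    """circle of known radius fitted to points of the rim"""
    c=np.array(seed,float); r=size/2000-.0015
    for m in (.03,.02,.012,.006,.006):
        P=W[np.isfinite(W[...,2])&(abs(W[...,2]-z0-H[size])<tol)][:,:2]
        P=P[abs(np.hypot(*(P-c).T)-r)<m]
        if len(P)<8: return c,len(P),9
        f=least_squares(lambda q:np.hypot(*(P-q).T)-r,c,loss='soft_l1',f_scale=.002); c=f.x
    return c,len(P),np.sqrt(np.mean(f.fun**2))
def show(W,seeds,**k):
    for s,x in seeds.items():
        c,n,e=rim(W,x,s,**k); print(s,c.round(4),n,round(e*1000,1),'ang',round(np.degrees(np.arctan2(c[1],c[0])),1),'r',round(np.hypot(*c),3))
E
python3 - <<'E'
from h import *
A=np.load('scene0.npy');B=np.load('side0.npy')
px={150:(365,360),126:(356,274),102:(440,381),78:(411,310),54:(313,320)}
seeds={k:A[v,u,:2] for k,(u,v) in px.items()}
for W in(A,B): show(W,seeds)
# objects
for n,(u,v) in dict(wash=(296,163),dropper=(354,199),brown=(407,432),tr1=(395,228),tr2=(470,262),handle=(243,207)).items(): print(n,np.nanmedian(A[v-2:v+3,u-2:u+3].reshape(-1,3),0).round(3))
# handle bar points: z 0.055..0.07 in region near handle in both
for W,(u0,u1,v0,v1) in((A,(205,270,165,235)),(B,(265,345,320,392))):
    P=W[v0:v1,u0:u1].reshape(-1,3);P=P[(P[:,2]>.054)&(P[:,2]<.07)]
    print(len(P),P.mean(0).round(3),P.min(0).round(3),P.max(0).round(3)); 
    print(P[::max(1,len(P)//25)].round(3).tolist())
# shelf corners
for W in(A,B):
    P=W[np.isfinite(W[...,2])&(abs(W[...,2]-.16)<.006)][:,:2]
    P=P[(P[:,1]<-.2)]
    print('shelf',len(P),cv2.minAreaRect(P.astype(np.float32)) if len(P)>5 else '')
E
```

```text
150 [ 0.4244 -0.2473] 371 1.8 ang -30.2 r 0.491
126 [ 0.5929 -0.0822] 258 1.8 ang -7.9 r 0.599
102 [ 0.5103 -0.4309] 274 1.8 ang -40.2 r 0.668
78 [ 0.6098 -0.2605] 163 2.0 ang -23.1 r 0.663
54 [ 0.4173 -0.0731] 120 1.8 ang -9.9 r 0.424
150 [ 0.4246 -0.2456] 429 2.0 ang -30.0 r 0.491
126 [ 0.5931 -0.0805] 370 1.9 ang -7.7 r 0.598
102 [ 0.5105 -0.4287] 247 2.2 ang -40.0 r 0.667
78 [ 0.61  -0.259] 206 2.1 ang -23.0 r 0.663
54 [ 0.4175 -0.0713] 165 2.0 ang -9.7 r 0.424
wash [0.725 0.246 0.109]
dropper [0.761 0.058 0.061]
brown [ 0.357 -0.447  0.002]
tr1 [ 0.759 -0.089  0.083]
tr2 [ 0.813 -0.306  0.08 ]
handle [ 0.55   0.313 -0.001]
241 [0.549 0.267 0.062] [0.484 0.247 0.054] [0.672 0.362 0.07 ]
[[0.655, 0.362, 0.057], [0.665, 0.342, 0.06], [0.588, 0.302, 0.054], [0.591, 0.284, 0.054], [0.594, 0.271, 0.06], [0.585, 0.27, 0.062], [0.587, 0.259, 0.069], [0.582, 0.259, 0.064], [0.583, 0.252, 0.064], [0.572, 0.253, 0.067], [0.563, 0.258, 0.061], [0.564, 0.25, 0.064], [0.55, 0.257, 0.065], [0.552, 0.251, 0.064], [0.537, 0.257, 0.066], [0.54, 0.253, 0.06], [0.527, 0.256, 0.065], [0.517, 0.258, 
[... 399 characters left out ...]
59, 0.063], [0.591, 0.266, 0.06], [0.546, 0.254, 0.065], [0.558, 0.26, 0.063], [0.589, 0.271, 0.061], [0.531, 0.254, 0.066], [0.54, 0.26, 0.07], [0.59, 0.276, 0.063], [0.513, 0.253, 0.066], [0.525, 0.259, 0.064], [0.591, 0.28, 0.061], [0.503, 0.255, 0.068], [0.511, 0.259, 0.064], [0.586, 0.282, 0.056], [0.589, 0.285, 0.056], [0.589, 0.287, 0.054], [0.596, 0.294, 0.055], [0.59, 0.297, 0.054], [0.489, 0.272, 0.063], [0.49, 0.278, 0.058], [0.496, 0.288, 0.055]]
shelf 130 ((1.6530767679214478, -0.2571207582950592), (0.11265084892511368, 0.015354243107140064), 89.98644256591797)
shelf 140 ((-0.010739626362919807, -0.8086366057395935), (0.01698600873351097, 0.07193222641944885), 88.59664154052734)
```

Request:
{"op": "jog_arm", "data": {"motion": [[[0,0,-0.6],[-0.7,-1.3,-0.2],1],[[0,0,-1.2],[-1.4,-2.6,-0.4],1],[[0,0,-1.8],[-2.1,-3.9,-0.6],1],[[0,0,-2.4],[-2.8,-5.2,-0.8],1],[[0,0,-3.0],[-3.5,-6.5,-1],1],[[0,0,-3.6],[-4.2,-7.8,-1],1],[[0,0,-4.2],[-4.9,-9.1,-1],1],[[0,0,-4.8],[-5.6,-10.4,-1],1],[[0,0,-5.4],[-6.2,-11.7,-1],1],[[0,0,-6],[-6.7,-12.9,-1],1]], "grip_force": 20}}

```text
clock: 0.93
tool_pos: [0.4228, -0.3967, 0.2516]
tcp_rot: [0.937, -0.35, -0.0, -0.0]
ft_force: [0.2, -0.3, -0.2]
grip_width: 0.0299
```

```bash
cat >> h.py <<'E'
def plan(target, yaw=None):
    """yaw: wanted world azimuth (deg) of tool x; prints shift, turn from the present pose (units)"""
    s=st(); M=R.from_quat(s['tcp_rot']).as_matrix(); Rt=R.from_matrix(M)
    a=np.degrees(np.arctan2(M[1,0],M[0,0])); print('q',np.round(s['joint_positions'],2),'yaw',round(a,1))
    print('shift',delta(target,s))
    if yaw is not None:
        T=R.from_euler('z',yaw,degrees=True)*R.from_euler('x',180,degrees=True)
        print('turn',((Rt.inv()*T).as_rotvec(degrees=True)/6).round(2))
E
python3 -c "
from h import *
plan([.5,.0,.25],0)"
```

```text
t 0.93 pos [ 0.4228 -0.3967  0.2516] q [ 0.937 -0.35  -0.    -0.   ] f [ 0.2 -0.3 -0.2] w 0.0299
q [ 1.24  0.4  -0.69  1.7   0.27  1.14 -0.23] yaw -40.9
shift [ -8.06 -14.01   0.07]
turn [-0.    0.   -6.82]
```

Request:
{"op": "jog_arm", "data": {"motion": [[[0,0,-0.7],[-0.8,-1.4,0],1],[[0,0,-1.4],[-1.6,-2.8,0],1],[[0,0,-2.1],[-2.4,-4.2,0],1],[[0,0,-2.8],[-3.2,-5.6,0],1],[[0,0,-3.5],[-4.0,-7.0,0],1],[[0,0,-4.2],[-4.8,-8.4,0],1],[[0,0,-4.9],[-5.6,-9.8,0],1],[[0,0,-5.6],[-6.4,-11.2,0],1],[[0,0,-6.3],[-7.2,-12.6,0],1],[[0,0,-6.8],[-8.1,-14,0],1]]}}

```text
clock: 1.77
tool_pos: [0.4996, -0.0008, 0.2517]
tcp_rot: [1.0, -0.002, 0.0, 0.0]
ft_force: [0.3, -0.3, -0.4]
grip_width: 0.0004
```

```bash
python3 -c "
from h import *
plan([.541,.277,.2],0)"
```

```text
t 1.77 pos [ 0.4996 -0.0008  0.2517] q [ 1.    -0.002  0.     0.   ] f [ 0.3 -0.3 -0.4] w 0.0004
q [ 0.8   0.31 -1.    1.88  0.29  1.11 -0.32] yaw -0.2
shift [  1.61 -11.12   2.06]
turn [ 0.01 -0.   -0.04]
```

Request:
{"op": "jog_arm", "data": {"motion": [[[0,0,0],[0.2,-1.2,0.2],1],[[0,0,0],[0.4,-2.4,0.4],1],[[0,0,0],[0.6,-3.6,0.6],1],[[0,0,0],[0.8,-4.8,0.8],1],[[0,0,0],[1,-6,1],1],[[0,0,0],[1.2,-7.2,1.2],1],[[0,0,0],[1.4,-8.4,1.5],1],[[0,0,0],[1.6,-9.6,1.8],1],[[0,0,0],[1.6,-10.6,2],1],[[0,0,0],[1.6,-11.1,2],1]]}}

```text
clock: 2.6
tool_pos: [0.5396, 0.2788, 0.2002]
tcp_rot: [1.0, -0.001, -0.001, -0.001]
ft_force: [-0.6, -0.4, 0.3]
grip_width: 0.0005
```

```bash
python3 - <<'E'
from h import *
plan([.541,.276,.04],0)
c=cam('wrist'); cv2.imwrite('pics/w1.png',c[0]); W=cloud(c)
P=W[np.isfinite(W[...,2])&(abs(W[...,2]-.066)<.006)]
P=P[(P[:,0]>.48)&(P[:,0]<.6)&(P[:,1]>.23)&(P[:,1]<.28)]; print(len(P))
for x in np.arange(.48,.6,.02):
    Q=P[abs(P[:,0]-x-.01)<.01]; print(x.round(2),len(Q),Q.mean(0).round(4) if len(Q) else '')
E
```

```text
t 2.6 pos [0.5396 0.2788 0.2002] q [ 1.    -0.001 -0.001 -0.001] f [-0.6 -0.4  0.3] w 0.0005
q [ 0.13  0.58 -0.91  1.68  0.5   1.13 -0.92] yaw -0.2
shift [0.07 0.12 6.41]
turn [-0.01  0.03 -0.03]
1845
0.48 333 [0.492  0.2611 0.0635]
0.5 291 [0.51   0.2567 0.0647]
0.52 285 [0.5299 0.2569 0.0647]
0.54 285 [0.5499 0.2575 0.0646]
0.56 294 [0.5699 0.2575 0.0647]
0.58 357 [0.5884 0.2622 0.0635]
```

Request:
{"op": "jog_arm", "data": {"motion": [[[0,0,0],[0,0,0.8],1],[[0,0,0],[0,0,1.6],1],[[0,0,0],[0,0,2.4],1],[[0,0,0],[0,0,3.2],1],[[0,0,0],[0,0,4],1],[[0,0,0],[0,0,4.8],1],[[0,0,0],[0,0,5.4],1],[[0,0,0],[0,0,6],1],[[0,0,0],[0,0,6.4],1],[[0,0,0],[0,0,6.4],1]]}}

```text
clock: 3.48
tool_pos: [0.5403, 0.2741, 0.0396]
tcp_rot: [1.0, -0.003, -0.001, 0.001]
ft_force: [0.2, -0.9, 0.7]
grip_width: 0.0005
```

Request:
{"op": "jog_arm", "data": {"motion": [[[0,0,0],[0,0.4,0],1],[[0,0,0],[0,0.8,0],1],[[0,0,0],[0,1.3,0],1],[[0,0,0],[0,1.8,0],1],[[0,0,0],[0,2.3,0],1],[[0,0,0],[0,2.8,0],1],[[0,0,0],[0,3.3,0],1],[[0,0,0],[0,3.8,0],1],[[0,0,0],[0,4.3,0],1],[[0,0,0],[0,4.8,0],1]]}}

```text
clock: 4.32
tool_pos: [0.5414, 0.1537, 0.0421]
tcp_rot: [1.0, -0.004, 0.001, -0.0]
ft_force: [2.1, 2.5, 1.7]
grip_width: 0.0004
```

Request:
{"op": "jog_arm", "data": {"motion": [[[0,0,0],[0,0.5,0],1],[[0,0,0],[0,1,0],1],[[0,0,0],[0,1.5,0],1],[[0,0,0],[0,2,0],1],[[0,0,0],[0,2.4,0],1],[[0,0,0],[0,2.8,0],1],[[0,0,0],[0,3.1,0],1],[[0,0,0],[0,3.3,0],1],[[0,0,0],[0,3.4,0],1],[[0,0,0],[0,3.4,0],1]]}}

```text
clock: 5.15
tool_pos: [0.5399, 0.0877, 0.042]
tcp_rot: [1.0, 0.003, 0.002, -0.013]
ft_force: [6.3, 37.1, -18.4]
grip_width: 0.0005
```

```bash
python3 - <<'E'
from h import *
plan([.541,.10,.04],0)
for n in('wrist','scene','side'):
    c=cam(n); W=cloud(c); cv2.imwrite(f'pics/p_{n}.png',c[0])
    P=W[np.isfinite(W[...,2])&(abs(W[...,2]-.066)<.008)]
    P=P[(P[:,0]>.5)&(P[:,0]<.58)&(P[:,1]>-.0)&(P[:,1]<.11)]; print(n,len(P))
    if len(P): print(np.percentile(P[:,1],[5,25,50,75,95]).round(4))
a,b=cv2.imread('pics/p_scene.png'),cv2.imread('pics/p_side.png')
cv2.imwrite('pics/p.png',np.hstack([a[130:430,180:480],b[150:450,180:480]]))
E
```

```text
t 5.15 pos [0.5399 0.0877 0.042 ] q [ 1.     0.003  0.002 -0.013] f [  6.3  37.1 -18.4] w 0.0005
q [ 0.42  0.69 -0.8   1.93  0.66  0.79 -0.74] yaw 0.3
shift [ 0.05 -0.49  0.09]
turn [-0.24 -0.05  0.05]
wrist 235
[0.0702 0.0955 0.0959 0.0963 0.0977]
scene 0
side 5
[0.0672 0.0676 0.0695 0.0703 0.0731]
```

View pics/p.png

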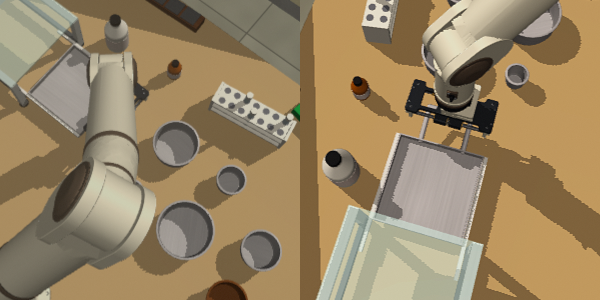

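Request:
{"op": "jog_arm", "data": {"motion": [[[0,0,0],[0,-0.3,0],1],[[0,0,0],[0,-0.6,0],1],[[0,0,0],[0,-0.9,0],1],[[0,0,0],[0,-0.9,-1],1],[[0,0,0],[0,-0.9,-2],1],[[0,0,0],[0,-0.9,-3.2],1],[[0,0,0],[0,-0.9,-4.4],1],[[0,0,0],[0,-0.9,-5.6],1],[[0,0,0],[0,-0.9,-7],1],[[0,0,0],[0,-0.9,-7.6],1]]}}

```text
clock: 6.13
tool_pos: [0.5409, 0.0916, 0.2353]
tcp_rot: [1.0, -0.004, 0.001, 0.001]
ft_force: [0.9, -0.0, -0.5]
grip_width: 0.0002
```

```bash
python3 - <<'E'
from h import *
plan([.541,.10,.3],0)
B0=np.load('side0.npy')
for n in('wrist','side'):
    c=cam(n); W=cloud(c); cv2.imwrite(f'pics/p2_{n}.png',c[0])
    P=W[np.isfinite(W[...,2])&(abs(W[...,2]-.066)<.006)]
    P=P[(P[:,0]>.51)&(P[:,0]<.57)&(P[:,1]>.0)&(P[:,1]<.12)]; print(n,len(P))
    if len(P): print(np.percentile(P[:,1],[5,25,50,75,95]).round(4))
    P=W[np.isfinite(W[...,2])&(abs(W[...,2]-.025)<.006)]
    P=P[(P[:,0]>.42)&(P[:,0]<.66)&(P[:,1]>.10)&(P[:,1]<.42)]; print('floor',len(P))
    if len(P): print(np.percentile(P,[1,99],axis=0).round(3),np.median(P[:,2]).round(4))
    P=W[np.isfinite(W[...,2])&(abs(W[...,2]-.047)<.005)]
    P=P[(P[:,0]>.42)&(P[:,0]<.66)&(P[:,1]>.10)&(P[:,1]<.42)]; print('rim',len(P))
    if len(P): print(np.percentile(P,[1,99],axis=0).round(3),cv2.minAreaRect(P[:,:2].astype(np.float32)))
show(cloud(cam('scene')),{150:(.4245,-.2465),126:(.593,-.081),102:(.51,-.43),78:(.61,-.26),54:(.417,-.072)})
E
```

```text
t 6.13 pos [0.5409 0.0916 0.2353] q [ 1.    -0.004  0.001  0.001] f [ 0.9 -0.  -0.5] w 0.0002
q [ 0.56  0.44 -0.99  1.79  0.41  1.13 -0.58] yaw -0.5
shift [ 0.01 -0.33 -2.59]
turn [ 0.02 -0.02 -0.08]
wrist 707
[0.0657 0.0686 0.0716 0.0742 0.0758]
floor 32143
[[0.445 0.15  0.023]
 [0.638 0.298 0.028]] 0.0249
rim 2715
[[0.441 0.109 0.042]
 [0.642 0.289 0.052]] ((0.5417253971099854, 0.19740411639213562), (0.18999454379081726, 0.21148912608623505), 89.23477172851562)
side 121
[0.066  0.0687 0.0714 0.0737 0.0758]
floor 6994
[[0.446 0.149 0.02 ]
 [0.637 0.327 0.029]] 0.0247
rim 555
[[0.434 0.105 0.042]
 [0.648 0.325 0.052]] ((0.5412746071815491, 0.2139410674571991), (0.2174261510372162, 0.22750595211982727), 0.2720990777015686)
150 [ 0.4244 -0.2473] 368 1.8 ang -30.2 r 0.491
126 [ 0.5929 -0.0823] 273 1.8 ang -7.9 r 0.599
102 [ 0.5103 -0.4308] 267 1.9 ang -40.2 r 0.668
78 [ 0.6096 -0.2605] 173 2.0 ang -23.1 r 0.663
54 [ 0.4175 -0.073 ] 118 1.8 ang -9.9 r 0.424
```

View pics/p2_wrist.png

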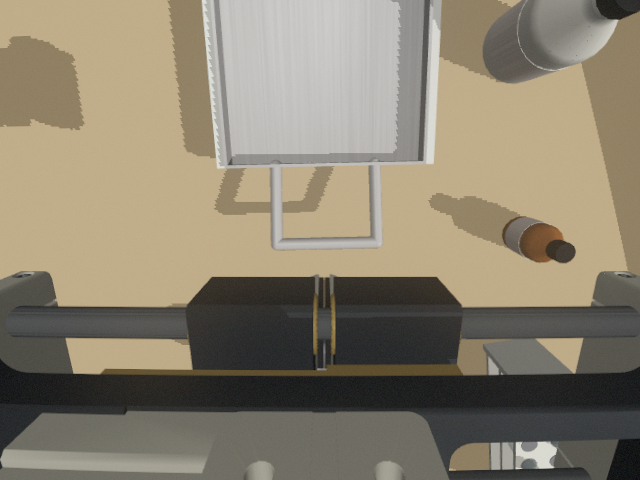

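```bash
python3 - <<'E'
from h import *
W=np.load('side0.npy'); A=np.load('scene0.npy')
for W in (W,A):
    P=W[np.isfinite(W[...,2])&(abs(W[...,2]-.158)<.008)]
    P=P[(P[:,0]>.38)&(P[:,0]<.7)&(P[:,1]>.2)&(P[:,1]<.75)]; print(len(P))
    for x in np.arange(.40,.69,.03):
        Q=P[abs(P[:,0]-x)<.015]; print(x.round(2),len(Q),np.percentile(Q[:,1],[0,2,98,100]).round(3) if len(Q) else '')
E
```

```text
15992
0.4 529 [0.338 0.342 0.488 0.491]
0.43 1525 [0.339 0.342 0.494 0.5  ]
0.46 1590 [0.339 0.343 0.503 0.509]
0.49 1658 [0.34  0.343 0.512 0.518]
0.52 1738 [0.34  0.344 0.52  0.526]
0.55 1808 [0.34  0.345 0.529 0.536]
0.58 1886 [0.34  0.345 0.538 0.545]
0.61 1949 [0.341 0.346 0.547 0.554]
0.64 2023 [0.342 0.346 0.555 0.563]
0.67 1286 [0.342 0.347 0.562 0.568]
7920
0.4 472 [0.337 0.34  0.621 0.627]
0.43 999 [0.337 0.341 0.621 0.63 ]
0.46 842 [0.337 0.341 0.567 0.573]
0.49 931 [0.337 0.341 0.615 0.632]
0.52 819 [0.339 0.341 0.568 0.572]
0.55 893 [0.338 0.342 0.614 0.633]
0.58 794 [0.339 0.342 0.567 0.576]
0.61 835 [0.339 0.342 0.582 0.597]
0.64 804 [0.339 0.343 0.581 0.587]
0.67 531 [0.34  0.343 0.614 0.631]
```

The measurements are consistent with the tray being at its stop: the shelf front puts home handle y at about .270 and the bar is now at .071, so the tray started about 13 mm open. Next is bowl_150, pinched at its −x side.

Request:
{"op": "jog_arm", "data": {"motion": [[[0,0,0],[-0.8,1.4,0],0.35],[[0,0,0],[-1.6,2.8,0],0.35],[[0,0,0],[-2.4,4.2,0.3],0.35],[[0,0,0],[-3.2,5.6,0.6],0.35],[[0,0,0],[-4,7,1],0.35],[[0,0,0],[-4.8,8.4,1.4],0.35],[[0,0,0],[-5.6,9.8,1.8],0.35],[[0,0,0],[-6.4,11.2,2.2],0.35],[[0,0,0],[-7.2,12.6,2.6],0.35],[[0,0,0.08],[-7.6,13.5,3],0.35]]}}

```text
clock: 7.12
tool_pos: [0.3424, -0.2466, 0.1545]
tcp_rot: [1.0, -0.01, -0.003, -0.0]
ft_force: [0.3, -0.5, 0.3]
grip_width: 0.0296
```

```bash
cat >> h.py <<'E'
def pick(size,seed,phi=180,d=.010,z0=0.,wrist=True):
    W=cloud(cam('wrist' if wrist else 'scene')); c,n,e=rim(W,seed,size,z0)
    print(size,'rim',c.round(4),n,round(e*1000,1))
    a=np.radians(phi); r=size/2000-.0015
    g=np.r_[c+r*np.array([np.cos(a),np.sin(a)]),z0+H[size]-d]
    print('grasp',g.round(4)); plan(g,0)
E
python3 - <<'E'
from h import *
pick(150,(.4244,-.2465))
pick(150,(.4244,-.2465),wrist=False)
E
```

```text
150 rim [ 0.4229 -0.2461] 3684 1.7
grasp [ 0.3494 -0.2461  0.052 ]
t 7.17 pos [ 0.3401 -0.2497  0.1528] q [ 1.    -0.013 -0.004 -0.001] f [-2.2 -3.7 -0.9] w 0.0298
q [ 1.4   0.29 -0.94  2.15  0.31  0.85  0.25] yaw -1.5
shift [ 0.4  -0.15  4.03]
turn [-0.01  0.07 -0.25]
150 rim [ 0.4252 -0.2469] 178 1.8
grasp [ 0.3517 -0.2469  0.052 ]
t 7.22 pos [ 0.3422 -0.2468  0.1537] q [ 1.    -0.012 -0.003 -0.002] f [-1.3  0.8 -0.8] w 0.03
q [ 1.4   0.29 -0.94  2.15  0.31  0.85  0.25] yaw -1.4
shift [0.4  0.01 4.06]
turn [-0.03  0.06 -0.24]
```

Request:
{"op": "jog_arm", "data": {"motion": [[[0,0,-0.1],[0.2,0,0.5],0.35],[[0,0,-0.24],[0.4,0,1],0.35],[[0,0,-0.24],[0.4,0,1.5],0.35],[[0,0,-0.24],[0.4,0,2],0.35],[[0,0,-0.24],[0.4,0,2.3],0.35],[[0,0,-0.24],[0.4,0,2.5],0.35],[[0,0,-0.24],[0.4,0,2.5],0.35],[[0,0,-0.24],[0.4,0,2.5],0.35],[[0,0,-0.24],[0.4,0,2.5],0.35],[[0,0,-0.24],[0.4,0,2.5],0.35]]}}

```text
clock: 8.05
tool_pos: [0.3584, -0.244, 0.0948]
tcp_rot: [1.0, 0.005, 0.0, 0.0]
ft_force: [-0.7, 0.6, -1.1]
grip_width: 0.0298
```

```bash
python3 - <<'E'
from h import *
pick(150,(.4244,-.2465))
E
```

```text
150 rim [ 0.4229 -0.246 ] 5683 1.7
grasp [ 0.3494 -0.246   0.052 ]
t 8.1 pos [ 0.3583 -0.2441  0.0948] q [1.    0.005 0.    0.   ] f [-0.3  0.5  0.3] w 0.0296
q [ 1.27  0.42 -0.85  2.17  0.47  0.74  0.12] yaw 0.6
shift [-0.36  0.07  1.71]
turn [ 0.01 -0.01  0.1 ]
```

Request:
{"op": "jog_arm", "data": {"motion": [[[0,0,0],[-0.33,0.05,0.2],0.35],[[0,0,0.1],[-0.33,0.05,0.5],0.35],[[0,0,0.1],[-0.33,0.05,0.9],0.35],[[0,0,0.1],[-0.33,0.05,1.3],0.35],[[0,0,0.1],[-0.33,0.05,1.6],0.35],[[0,0,0.1],[-0.33,0.05,1.7],0.35],[[0,0,0.1],[-0.33,0.05,1.7],0.6],[[0,0,0.1],[-0.33,0.05,1.7],0.8],[[0,0,0.1],[-0.33,0.05,1.7],1],[[0,0,0.1],[-0.33,0.05,1.7],1]], "grip_force": 45}}

```text
clock: 8.93
tool_pos: [0.3502, -0.2453, 0.0521]
tcp_rot: [1.0, -0.0, 0.0, 0.0]
ft_force: [0.7, 0.0, 0.0]
grip_width: 0.0072
```

Request:
{"op": "jog_arm", "data": {"motion": [[[0,0,0],[0,0,0],1],[[0,0,0],[0,0,0],1],[[0,0,0],[0,0,0],1],[[0,0,0],[0,0,-0.2],1],[[0,0,0],[0,0,-0.5],1],[[0,0,0],[0,0,-1],1],[[0,0,0],[0,0,-1.5],1],[[0,0,0],[0,0,-2],1],[[0,0,0],[0,0,-2],1],[[0,0,0],[0,0,-2],1]]}}

```text
clock: 9.77
tool_pos: [0.3496, -0.2456, 0.1022]
tcp_rot: [1.0, -0.0, 0.0, 0.001]
ft_force: [-0.7, 0.2, -1.1]
grip_width: 0.0026
```

```bash
python3 - <<'E'
from h import *
plan([.541-.0735,.246,.2],0)
c=cam('wrist');cv2.imwrite('pics/w3.png',c[0])
E
```

```text
t 9.77 pos [ 0.3496 -0.2456  0.1022] q [ 1.    -0.     0.     0.001] f [-0.7  0.2 -1.1] w 0.0026
q [ 1.3   0.39 -0.87  2.18  0.44  0.75  0.14] yaw -0.1
shift [  4.7  -19.66  -3.94]
turn [ 0.01 -0.   -0.01]
```

View pics/w3.png

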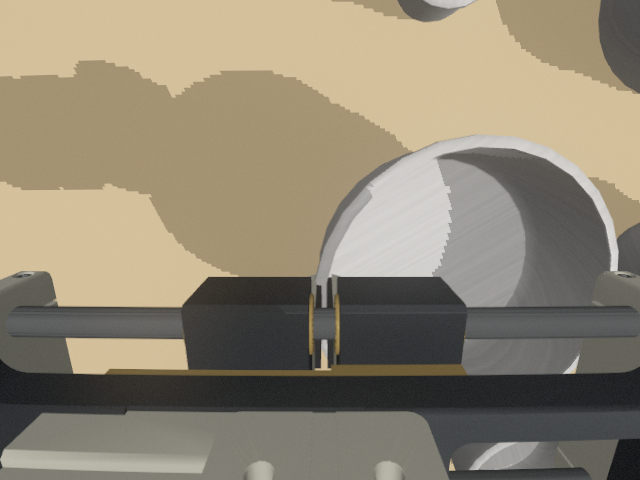

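Bowl_150 is held level: the rim wall sits between the fingers at (325,280).

Request:
{"op": "jog_arm", "data": {"motion": [[[0,0,0],[0.3,-0.2,-0.8],1],[[0,0,0],[0.8,-0.8,-1.6],1],[[0,0,0],[1.3,-1.7,-2.4],1],[[0,0,0],[1.8,-2.8,-3.2],1],[[0,0,0],[2.3,-3.9,-3.8],1],[[0,0,0],[2.8,-5,-3.9],1],[[0,0,0],[3.3,-6.2,-3.9],1],[[0,0,0],[3.8,-7.4,-3.9],1],[[0,0,0],[4.2,-8.6,-3.9],1],[[0,0,0],[4.6,-9.8,-3.9],1]]}}

```text
clock: 10.65
tool_pos: [0.4644, 0.0011, 0.1984]
tcp_rot: [1.0, -0.0, -0.001, 0.0]
ft_force: [0.4, -0.6, -0.6]
grip_width: 0.0026
```

Request:
{"op": "jog_arm", "data": {"motion": [[[0,0,0],[0,-1.2,0],1],[[0,0,0],[0.1,-2.4,0],1],[[0,0,0],[0.1,-3.6,0],1],[[0,0,0],[0.1,-4.8,0],1],[[0,0,0],[0.1,-6,0],1],[[0,0,0],[0.1,-7.2,0],1],[[0,0,0],[0.1,-8.3,0],1],[[0,0,0],[0.1,-9.2,0],1],[[0,0,0],[0.1,-9.7,0],1],[[0,0,0],[0.1,-9.8,0],1]]}}

```text
clock: 11.48
tool_pos: [0.4659, 0.248, 0.1984]
tcp_rot: [1.0, 0.002, -0.001, -0.001]
ft_force: [-0.7, 0.5, -2.0]
grip_width: 0.0024
```

```bash
python3 - <<'E'
from h import *
plan([.541-.0735,.244,.077],0)
E
```

```text
t 11.48 pos [0.4659 0.248  0.1984] q [ 1.     0.002 -0.001 -0.001] f [-0.7  0.5 -2. ] w 0.0024
q [ 0.26  0.46 -1.    1.87  0.44  1.05 -0.92] yaw 0.2
shift [0.07 0.17 4.86]
turn [-0.02  0.02  0.04]
```

Request:
{"op": "jog_arm", "data": {"motion": [[[0,0,0],[0.07,0.15,0.7],1],[[0,0,0],[0.07,0.15,1.4],1],[[0,0,0],[0.07,0.15,2.1],1],[[0,0,0],[0.07,0.15,2.8],1],[[0,0,0],[0.07,0.15,3.5],1],[[0,0,0],[0.07,0.15,4.1],1],[[0,0,0],[0.07,0.15,4.5],1],[[0,0,0],[0.07,0.15,4.8],1],[[0,0,0],[0.07,0.15,4.85],1],[[0,0,0],[0.07,0.15,4.85],1]]}}

```text
clock: 12.32
tool_pos: [0.4691, 0.241, 0.0779]
tcp_rot: [1.0, -0.0, -0.0, 0.0]
ft_force: [-2.9, -0.8, 1.1]
grip_width: 0.0025
```

Request:
{"op": "jog_arm", "data": {"motion": [[[0,0,0],[0,0,0.02],0.8],[[0,0,0],[0,0,0.02],0.5],[[0,0,0],[0,0,0.02],0.35],[[0,0,0],[0,0,0.02],0.35],[[0,0,0],[0,0,0],0.35],[[0,0,0],[0,0,-1],0.35],[[0,0,0],[0,0,-2],0.35],[[0,0,0],[0,0,-3],0.35],[[0,0,0],[0,0,-4],0.35],[[0,0,0],[0,0.5,-5],0.35]]}}

```text
clock: 13.15
tool_pos: [0.4687, 0.2311, 0.2048]
tcp_rot: [1.0, 0.002, 0.0, -0.001]
ft_force: [0.1, -0.4, 0.5]
grip_width: 0.0299
```

```bash
python3 - <<'E'
from h import *
plan([.5315,-.081,.12],0)
show(cloud(cam('wrist')),{150:(.541,.245)},z0=.025)
W=cloud(cam('scene'));show(W,{126:(.593,-.081),102:(.51,-.43),78:(.61,-.26),54:(.417,-.072)})
E
```

```text
t 13.15 pos [0.4687 0.2311 0.2048] q [ 1.     0.002  0.    -0.001] f [ 0.1 -0.4  0.5] w 0.0299
q [ 0.3   0.44 -1.02  1.88  0.43  1.06 -0.88] yaw 0.2
shift [ 2.47 12.5   3.36]
turn [-0.02 -0.01  0.03]
150 [0.5392 0.2397] 3251 1.7 ang 24.0 r 0.59
126 [ 0.5929 -0.0823] 267 1.8 ang -7.9 r 0.599
102 [ 0.5104 -0.431 ] 260 1.8 ang -40.2 r 0.668
78 [ 0.6097 -0.2606] 181 1.8 ang -23.1 r 0.663
54 [ 0.4174 -0.0729] 120 1.8 ang -9.9 r 0.424
```

Request:
{"op": "jog_arm", "data": {"motion": [[[0,0,0],[0.2,1.3,0],0.35],[[0,0,0],[0.4,2.6,0],0.35],[[0,0,0],[0.7,3.9,0],0.35],[[0,0,0],[1,5.2,0.3],0.35],[[0,0,0],[1.3,6.5,0.7],0.35],[[0,0,0],[1.6,7.8,1.2],0.35],[[0,0,0],[1.9,9.1,1.8],0.35],[[0,0,0],[2.2,10.4,2.4],0.35],[[0,0,0],[2.4,11.7,3],0.35],[[0,0,0],[2.45,12.5,3.3],0.35]]}}

```text
clock: 14.08
tool_pos: [0.5295, -0.0883, 0.118]
tcp_rot: [1.0, -0.002, -0.001, 0.0]
ft_force: [-0.3, -0.7, 0.5]
grip_width: 0.03
```

```bash
python3 - <<'E'
from h import *
pick(126,(.593,-.0815))
E
```

```text
126 rim [ 0.5919 -0.0807] 3902 1.6
grasp [ 0.5304 -0.0807  0.049 ]
t 14.13 pos [ 0.5286 -0.0922  0.1167] q [ 1.    -0.004 -0.002  0.001] f [ 0.4 -3.8 -1.6] w 0.03
q [ 0.8   0.57 -0.88  1.91  0.55  0.92 -0.35] yaw -0.5
shift [ 0.08 -0.47  2.71]
turn [ 0.02  0.05 -0.08]
```

Request:
{"op": "jog_arm", "data": {"motion": [[[0,0,0],[0,0,0.1],0.35],[[0,0,0],[0,0,0.6],0.35],[[0,0,0],[0,0,1.1],0.35],[[0,0,0],[0,0,1.7],0.35],[[0,0,0],[0,0,2.2],0.35],[[0,0,0],[0,0,2.6],0.35],[[0,0,0],[0,0,2.9],0.35],[[0,0,0],[0,0,2.9],0.35],[[0,0,0],[0,0,2.9],0.6],[[0,0,0],[0,0,2.9],0.7]]}}

```text
clock: 14.97
tool_pos: [0.5308, -0.0837, 0.0484]
tcp_rot: [1.0, -0.0, 0.0, -0.0]
ft_force: [0.6, 0.3, 0.1]
grip_width: 0.0205
```

Request:
{"op": "jog_arm", "data": {"motion": [[[0,0,0],[0,0,0],1],[[0,0,0],[0,0,0],1],[[0,0,0],[0,0,0],1],[[0,0,0],[0,0,0],1],[[0,0,0],[0,0,-0.3],1],[[0,0,0],[0,0,-1],1],[[0,0,0],[0,0,-2],1],[[0,0,0],[0,0,-3],1],[[0,0,0],[0,0,-4],1],[[0,0,0],[0,0,-5],1]]}}

```text
clock: 15.8
tool_pos: [0.5295, -0.0836, 0.1743]
tcp_rot: [1.0, 0.0, -0.001, -0.0]
ft_force: [-1.2, -1.0, -1.0]
grip_width: 0.0024
```

```bash
python3 - <<'E'
from h import *
plan([.540-.0615,.240,.2],0)
W=cloud(cam('wrist')); s=status.state()['tool_pos']
show(W,{126:(s[0]+.0615,s[1])},z0=s[2]+.01-H[126],tol=.015)
show(cloud(cam('scene')),{102:(.51,-.43),78:(.61,-.26),54:(.417,-.072)})
E
```

```text
t 15.8 pos [ 0.5295 -0.0836  0.1743] q [ 1.     0.    -0.001 -0.   ] f [-1.2 -1.  -1. ] w 0.0024
q [ 0.85  0.49 -0.95  1.88  0.47  1.01 -0.3 ] yaw 0.0
shift [ -2.04 -12.94  -1.02]
turn [-0.    0.01  0.  ]
126 [ 0.5881 -0.0761] 7262 1.8 ang -7.4 r 0.593
102 [ 0.5102 -0.4308] 255 1.8 ang -40.2 r 0.668
78 [ 0.6097 -0.2605] 179 1.8 ang -23.1 r 0.663
54 [ 0.417 -0.072] 0 9000 ang -9.8 r 0.423
```

Request:
{"op": "jog_arm", "data": {"motion": [[[0,0,0],[0,-0.8,-0.5],1],[[0,0,0],[-0.2,-2,-1],1],[[0,0,0],[-0.4,-3.4,-1],1],[[0,0,0],[-0.6,-4.8,-1],1],[[0,0,0],[-0.9,-6.3,-1],1],[[0,0,0],[-1.2,-7.8,-1],1],[[0,0,0],[-1.5,-9.3,-1],1],[[0,0,0],[-1.8,-10.8,-1],1],[[0,0,0],[-2,-12,-1],1],[[0,0,0],[-2,-12.8,-1],1]]}}

```text
clock: 16.73
tool_pos: [0.477, 0.2404, 0.1977]
tcp_rot: [1.0, 0.003, -0.001, -0.0]
ft_force: [-0.4, 0.0, -1.4]
grip_width: 0.0025
```

```bash
cat >> h.py <<'E'
def held(size,goal,d=.010,tip=.089):
    """held bowl's centre, and the shift that puts it over goal with the fingertips at height tip"""
    for k in range(2):
        s0=np.array(status.state()['tool_pos']); W=cloud(cam('wrist'))
    c,n,e=rim(W,(goal[0],goal[1]),size,s0[2]+d-H[size],.012); s=st()
    o=c-s0[:2]; print('offset',o.round(4),n,round(e*1000,1)); plan(np.r_[np.array(goal)-o,tip],0)
E
python3 - <<'E'
from h import *
held(126,(.540,.240))
E
```

```text
t 16.83 pos [0.4777 0.2413 0.1979] q [ 1.     0.004 -0.001 -0.001] f [ 0.6 -0.2 -1.4] w 0.0026
offset [0.0583 0.0077] 7692 1.8
t 16.83 pos [0.4777 0.2413 0.1979] q [ 1.     0.004 -0.001 -0.001] f [ 0.6 -0.2 -1.4] w 0.0026
q [ 0.27  0.48 -1.    1.86  0.46  1.06 -0.9 ] yaw 0.4
shift [0.16 0.38 4.36]
turn [-0.02  0.01  0.07]
```

Request:
{"op": "jog_arm", "data": {"motion": [[[0,0,0],[0.15,0.35,0.4],1],[[0,0,0],[0.15,0.35,1],1],[[0,0,0],[0.15,0.35,1.7],1],[[0,0,0],[0.15,0.35,2.4],1],[[0,0,0],[0.15,0.35,3.1],1],[[0,0,0],[0.15,0.35,3.7],1],[[0,0,0],[0.15,0.35,4.1],1],[[0,0,0],[0.15,0.35,4.35],1],[[0,0,0],[0.15,0.35,4.35],1],[[0,0,0],[0.15,0.35,4.35],1]]}}

```text
clock: 17.67
tool_pos: [0.4843, 0.2272, 0.0892]
tcp_rot: [1.0, -0.0, -0.0, -0.0]
ft_force: [0.4, 0.2, -0.7]
grip_width: 0.0026
```

Request:
{"op": "jog_arm", "data": {"motion": [[[0,0,0],[0,0,0],0.35],[[0,0,0],[0,0,0],0.35],[[0,0,0],[0,0,0],0.35],[[0,0,0],[0,0,0],0.35],[[0,0,0],[0,0,-0.5],0.35],[[0,0,0],[0,0,-1.3],0.35],[[0,0,0],[0,0,-2.3],0.35],[[0,0,0],[0,0,-3.3],0.35],[[0,0,0],[0,0,-4.1],0.35],[[0,0,0],[0,0,-4.5],0.35]]}}

```text
clock: 18.5
tool_pos: [0.4853, 0.2286, 0.2054]
tcp_rot: [1.0, 0.0, 0.002, -0.001]
ft_force: [0.8, -0.0, -0.2]
grip_width: 0.0296
```

```bash
python3 - <<'E'
from h import *
plan([.461,-.431,.2],0)
c=cam('wrist');W=cloud(c);cv2.imwrite('pics/w4.png',c[0])
show(W,{150:(.540,.240)},z0=.025); show(W,{126:(.540,.240)},z0=.028)
show(cloud(cam('scene')),{102:(.51,-.43),78:(.61,-.26),54:(.417,-.072)})
E
```

```text
t 18.5 pos [0.4853 0.2286 0.2054] q [ 1.     0.     0.002 -0.001] f [ 0.8 -0.  -0.2] w 0.0296
q [ 0.3   0.47 -1.    1.85  0.45  1.07 -0.88] yaw 0.0
shift [-0.98 26.38  0.17]
turn [-0.01 -0.04  0.  ]
150 [0.5396 0.24  ] 3729 2.1 ang 24.0 r 0.591
126 [0.5367 0.2323] 3026 2.2 ang 23.4 r 0.585
102 [ 0.5103 -0.431 ] 259 1.8 ang -40.2 r 0.668
78 [ 0.6098 -0.2606] 175 1.8 ang -23.1 r 0.663
54 [ 0.4172 -0.0729] 127 1.8 ang -9.9 r 0.424
```

View pics/w4.png

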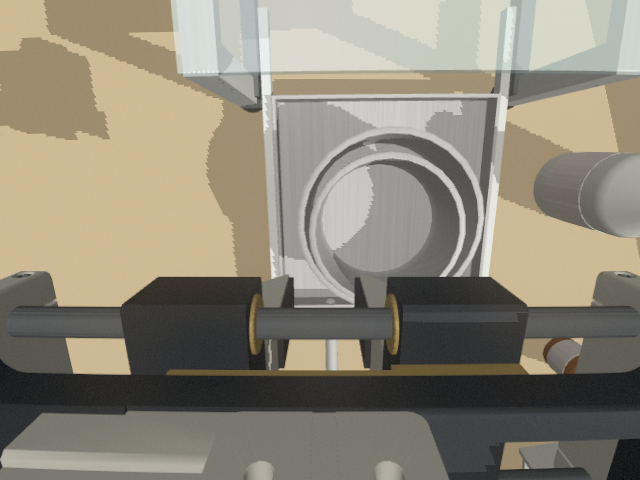

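The wrist view shows bowl_126 sitting inside bowl_150 (rims centred near (392,215)), about 8 mm off centre but seated. Next is bowl_102.

Request:
{"op": "jog_arm", "data": {"motion": [[[0,0,0],[0,1.2,0],0.35],[[0,0,0],[0,2.6,0],0.35],[[0,0,0],[0,4,0],0.35],[[0,0,0],[0,5.4,0],0.35],[[0,0,0],[0,6.8,0],0.35],[[0,0,0],[0,8.2,0],0.35],[[0,0,0],[0,9.6,0],0.35],[[0,0,0],[0,11,0],0.35],[[0,0,0],[0,12.4,0],0.35],[[0,0,0],[0,13.6,0],0.35]]}}

```text
clock: 19.43
tool_pos: [0.4827, -0.1154, 0.2005]
tcp_rot: [1.0, -0.001, -0.001, 0.0]
ft_force: [0.6, -0.7, 0.1]
grip_width: 0.0297
```

Request:
{"op": "jog_arm", "data": {"motion": [[[0,0,0],[-0.1,1.4,0],0.35],[[0,0,0],[-0.2,2.8,0],0.35],[[0,0,0],[-0.3,4.2,0.3],0.35],[[0,0,0],[-0.4,5.6,0.8],0.35],[[0,0,0],[-0.5,7,1.4],0.35],[[0,0,0],[-0.6,8.4,2],0.35],[[0,0,0],[-0.8,9.8,2.6],0.35],[[0,0,0],[-1,11.2,3.1],0.35],[[0,0,0],[-1,12.4,3.4],0.35],[[0,0,0],[-1,12.8,3.4],0.35]]}}

```text
clock: 20.27
tool_pos: [0.4546, -0.4377, 0.1124]
tcp_rot: [1.0, -0.003, -0.002, -0.001]
ft_force: [-0.3, -1.2, -0.8]
grip_width: 0.0298
```

```bash
python3 - <<'E'
from h import *
cam('side')
pick(102,(.5103,-.430))
E
```

```text
102 rim [ 0.5088 -0.4294] 3203 1.7
grasp [ 0.4593 -0.4294  0.046 ]
t 20.37 pos [ 0.457  -0.4346  0.1145] q [ 1.    -0.002 -0.001 -0.001] f [-0.6  0.4 -0.9] w 0.0302
q [ 1.28  0.7  -0.8   1.68  0.57  1.01  0.28] yaw -0.3
shift [ 0.1  -0.2   2.74]
turn [-0.02  0.02 -0.05]
```

Request:
{"op": "jog_arm", "data": {"motion": [[[0,0,0],[0.05,-0.1,0.1],0.35],[[0,0,0],[0.05,-0.1,0.6],0.35],[[0,0,0],[0.05,-0.1,1.1],0.35],[[0,0,0],[0.05,-0.1,1.7],0.35],[[0,0,0],[0.05,-0.1,2.2],0.35],[[0,0,0],[0.05,-0.1,2.6],0.35],[[0,0,0],[0.05,-0.1,2.75],0.35],[[0,0,0],[0.05,-0.1,2.75],0.35],[[0,0,0],[0.05,-0.1,2.75],0.6],[[0,0,0],[0.05,-0.1,2.75],0.7]]}}

```text
clock: 21.2
tool_pos: [0.4608, -0.4304, 0.0486]
tcp_rot: [1.0, -0.0, 0.001, 0.0]
ft_force: [-0.4, 0.1, 0.4]
grip_width: 0.0209
```

Request:
{"op": "jog_arm", "data": {"motion": [[[0,0,0],[0,0,0],1],[[0,0,0],[0,0,0],1],[[0,0,0],[0,0,0],1],[[0,0,0],[0,0,0],1],[[0,0,0],[0,0,-0.3],1],[[0,0,0],[0,0,-1],1],[[0,0,0],[0,0,-2],1],[[0,0,0],[0,0,-3],1],[[0,0,0],[0,0,-4.2],1],[[0,0,0],[0,0,-5.4],1]]}}

```text
clock: 22.03
tool_pos: [0.4596, -0.4295, 0.1842]
tcp_rot: [1.0, 0.0, -0.001, -0.001]
ft_force: [0.2, -0.9, 0.1]
grip_width: 0.0026
```

```bash
python3 - <<'E'
from h import *
s=status.state()['tool_pos']
cam('side'); held(102,(s[0]+.0495,s[1]))
plan([.537-.0495,.232,.2],0)
E
```

```text
t 22.18 pos [ 0.4617 -0.431   0.1863] q [ 1.    -0.     0.002  0.002] f [ 1.   0.2 -0.9] w 0.0025
offset [0.0472 0.0043] 5421 1.9
t 22.18 pos [ 0.4617 -0.431   0.1863] q [ 1.    -0.     0.002  0.002] f [ 1.   0.2 -0.9] w 0.0025
q [ 1.31  0.62 -0.85  1.63  0.51  1.12  0.32] yaw -0.0
shift [-0.01  0.1   3.89]
turn [ 0.04 -0.03 -0.  ]
t 22.18 pos [ 0.4617 -0.431   0.1863] q [ 1.    -0.     0.002  0.002] f [ 1.   0.2 -0.9] w 0.0025
q [ 1.31  0.62 -0.85  1.63  0.51  1.12  0.32] yaw -0.0
shift [  1.03 -26.52  -0.65]
turn [ 0.04 -0.03 -0.  ]
```

Request:
{"op": "jog_arm", "data": {"motion": [[[0,0,0],[0,-0.8,-0.5],1],[[0,0,0],[0.1,-2,-0.7],1],[[0,0,0],[0.2,-3.4,-0.7],1],[[0,0,0],[0.3,-4.8,-0.7],1],[[0,0,0],[0.4,-6.2,-0.7],1],[[0,0,0],[0.5,-7.6,-0.7],1],[[0,0,0],[0.6,-9,-0.7],1],[[0,0,0],[0.7,-10.4,-0.7],1],[[0,0,0],[0.8,-11.8,-0.7],1],[[0,0,0],[0.9,-13.2,-0.7],1]]}}

```text
clock: 23.02
tool_pos: [0.4814, -0.0986, 0.1995]
tcp_rot: [1.0, -0.0, -0.001, -0.0]
ft_force: [1.3, 0.4, -0.4]
grip_width: 0.0024
```

Request:
{"op": "jog_arm", "data": {"motion": [[[0,0,0],[0.1,-1.4,0],1],[[0,0,0],[0.2,-2.8,0],1],[[0,0,0],[0.2,-4.2,0],1],[[0,0,0],[0.2,-5.6,0],1],[[0,0,0],[0.2,-7,0],1],[[0,0,0],[0.2,-8.4,0],1],[[0,0,0],[0.2,-9.8,0],1],[[0,0,0],[0.2,-11.2,0],1],[[0,0,0],[0.2,-12.4,0],1],[[0,0,0],[0.2,-13.2,0],1]]}}

```text
clock: 23.85
tool_pos: [0.4861, 0.2331, 0.1997]
tcp_rot: [1.0, 0.002, -0.001, -0.0]
ft_force: [0.8, 1.4, -0.0]
grip_width: 0.0028
```

```bash
python3 - <<'E'
from h import *
cam('side');cam('side'); held(102,(.537,.233),.008)
E
```

```text
t 24.05 pos [0.4868 0.2297 0.1994] q [ 1.     0.001 -0.001  0.001] f [-0.1 -0.6 -0.3] w 0.0025
offset [0.047  0.0043] 5628 1.8
t 24.05 pos [0.4868 0.2297 0.1994] q [ 1.     0.001 -0.001  0.001] f [-0.1 -0.6 -0.3] w 0.0025
q [ 0.29  0.48 -1.    1.85  0.46  1.07 -0.88] yaw 0.1
shift [0.14 0.03 4.42]
turn [0.01 0.02 0.01]
```

Request:
{"op": "jog_arm", "data": {"motion": [[[0,0,0],[0.13,0.03,0.4],1],[[0,0,0],[0.13,0.03,1],1],[[0,0,0],[0.13,0.03,1.7],1],[[0,0,0],[0.13,0.03,2.4],1],[[0,0,0],[0.13,0.03,3.1],1],[[0,0,0],[0.13,0.03,3.7],1],[[0,0,0],[0.13,0.03,4.1],1],[[0,0,0],[0.13,0.03,4.4],1],[[0,0,0],[0.13,0.03,4.4],1],[[0,0,0],[0.13,0.03,4.4],1]]}}

```text
clock: 24.88
tool_pos: [0.4912, 0.229, 0.0904]
tcp_rot: [1.0, -0.0, -0.0, -0.0]
ft_force: [-0.0, 1.2, -0.6]
grip_width: 0.0028
```

Request:
{"op": "jog_arm", "data": {"motion": [[[0,0,0],[0,0,0],0.35],[[0,0,0],[0,0,0],0.35],[[0,0,0],[0,0,0],0.35],[[0,0,0],[0,0,0],0.35],[[0,0,0],[0,0,-0.5],0.35],[[0,0,0],[0,0,-1.3],0.35],[[0,0,0],[0,0,-2.3],0.35],[[0,0,0],[0,0,-3.3],0.35],[[0,0,0],[0,0,-4.1],0.35],[[0,0,0],[0,0,-4.5],0.35]]}}

```text
clock: 25.72
tool_pos: [0.4923, 0.2303, 0.2066]
tcp_rot: [1.0, 0.0, 0.002, -0.001]
ft_force: [-0.0, -0.3, 0.1]
grip_width: 0.0296
```

```bash
python3 - <<'E'
from h import *
plan([.5725,-.2605,.12],0)
c=cam('wrist');W=cloud(c);cv2.imwrite('pics/w5.png',c[0])
show(W,{150:(.540,.240)},z0=.025); show(W,{126:(.537,.232)},z0=.028); show(W,{102:(.537,.232)},z0=.031)
show(cloud(cam('scene')),{78:(.61,-.26),54:(.417,-.072)})
E
```

```text
t 25.72 pos [0.4923 0.2303 0.2066] q [ 1.     0.     0.002 -0.001] f [-0.  -0.3  0.1] w 0.0296
q [ 0.29  0.48 -1.    1.83  0.46  1.08 -0.88] yaw 0.0
shift [ 3.19 19.64  3.45]
turn [-0.01 -0.04  0.  ]
150 [0.5399 0.2402] 3771 2.2 ang 24.0 r 0.591
126 [0.5371 0.2325] 3261 2.4 ang 23.4 r 0.585
102 [0.5317 0.2297] 2580 2.6 ang 23.4 r 0.579
78 [ 0.6097 -0.2606] 178 1.9 ang -23.1 r 0.663
54 [ 0.4173 -0.0728] 119 1.8 ang -9.9 r 0.424
```

View pics/w5.png

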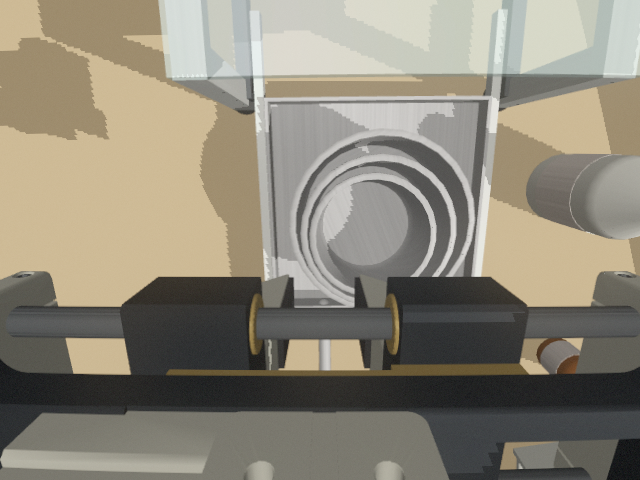

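Three bowls are nested, with concentric rims around (375,225). Next is bowl_78.

Request:
{"op": "jog_arm", "data": {"motion": [[[0,0,0],[0.1,0.8,0],0.35],[[0,0,0],[0.3,1.8,0],0.35],[[0,0,0],[0.5,2.9,0],0.35],[[0,0,0],[0.7,4.0,0],0.35],[[0,0,0],[0.9,5.1,0],0.35],[[0,0,0],[1.1,6.2,0],0.35],[[0,0,0],[1.3,7.3,0],0.35],[[0,0,0],[1.5,8.4,0],0.35],[[0,0,0],[1.7,9.5,0],0.35],[[0,0,0],[1.9,10.6,0],0.35]]}}

```text
clock: 26.65
tool_pos: [0.5377, -0.0375, 0.2017]
tcp_rot: [1.0, -0.0, -0.001, -0.0]
ft_force: [1.0, 0.6, -0.4]
grip_width: 0.03
```

Request:
{"op": "jog_arm", "data": {"motion": [[[0,0,0],[0.2,1.1,0.2],0.35],[[0,0,0],[0.4,2.2,0.6],0.35],[[0,0,0],[0.6,3.3,1],0.35],[[0,0,0],[0.8,4.4,1.5],0.35],[[0,0,0],[1,5.5,2],0.35],[[0,0,0],[1.2,6.6,2.5],0.35],[[0,0,0],[1.3,7.7,3],0.35],[[0,0,0],[1.3,8.5,3.4],0.35],[[0,0,0],[1.3,9,3.4],0.35],[[0,0,0],[1.3,9,3.4],0.35]]}}

```text
clock: 27.48
tool_pos: [0.5691, -0.2644, 0.1159]
tcp_rot: [1.0, -0.003, -0.002, -0.0]
ft_force: [0.7, -0.9, 0.1]
grip_width: 0.0297
```

```bash
python3 - <<'E'
from h import *
cam('side');cam('side')
pick(78,(.6097,-.260))
E
```

```text
78 rim [ 0.6088 -0.2592] 2280 1.7
grasp [ 0.5713 -0.2592  0.043 ]
t 27.63 pos [ 0.5715 -0.2587  0.1185] q [ 1.     0.001  0.    -0.001] f [-0.   1.3  0.2] w 0.0297
q [ 0.97  0.7  -0.84  1.69  0.59  1.02 -0.07] yaw 0.1
shift [-0.01  0.02  3.02]
turn [-0.01 -0.01  0.02]
```

Request:
{"op": "jog_arm", "data": {"motion": [[[0,0,0],[0,0,0.1],0.35],[[0,0,0],[0,0,0.6],0.35],[[0,0,0],[0,0,1.1],0.35],[[0,0,0],[0,0,1.7],0.35],[[0,0,0],[0,0,2.2],0.35],[[0,0,0],[0,0,2.7],0.35],[[0,0,0],[0,0,3],0.35],[[0,0,0],[0,0,3],0.35],[[0,0,0],[0,0,3],0.6],[[0,0,0],[0,0,3],0.7]]}}

```text
clock: 28.47
tool_pos: [0.5716, -0.2609, 0.0434]
tcp_rot: [1.0, -0.0, 0.0, 0.0]
ft_force: [0.4, -0.9, -0.1]
grip_width: 0.021
```

Request:
{"op": "jog_arm", "data": {"motion": [[[0,0,0],[0,0,0],1],[[0,0,0],[0,0,0],1],[[0,0,0],[0,0,0],1],[[0,0,0],[0,0,0],1],[[0,0,0],[0,0,-0.3],1],[[0,0,0],[0,0,-1],1],[[0,0,0],[0,0,-2],1],[[0,0,0],[0,0,-3],1],[[0,0,0],[0,0,-4.2],1],[[0,0,0],[0,0,-5.4],1]]}}

```text
clock: 29.3
tool_pos: [0.5703, -0.2606, 0.1793]
tcp_rot: [1.0, 0.0, -0.001, -0.0]
ft_force: [-0.4, -1.5, -0.5]
grip_width: 0.0032
```

```bash
python3 - <<'E'
from h import *
s=status.state()['tool_pos']
cam('side'); held(78,(s[0]+.0375,s[1]))
plan([.534-.037,.232,.2],0)
E
```

```text
t 29.45 pos [ 0.5727 -0.2613  0.1813] q [ 1.    -0.     0.002  0.001] f [-0.6  0.5 -0.4] w 0.0037
offset [0.0349 0.001 ] 3890 2.0
t 29.45 pos [ 0.5727 -0.2613  0.1813] q [ 1.    -0.     0.002  0.001] f [-0.6  0.5 -0.4] w 0.0037
q [ 1.    0.63 -0.88  1.64  0.53  1.12 -0.03] yaw -0.0
shift [-0.01  0.01  3.69]
turn [ 0.02 -0.04 -0.  ]
t 29.45 pos [ 0.5727 -0.2613  0.1813] q [ 1.    -0.     0.002  0.001] f [-0.6  0.5 -0.4] w 0.0037
q [ 1.    0.63 -0.88  1.64  0.53  1.12 -0.03] yaw -0.0
shift [ -3.03 -19.73  -0.81]
turn [ 0.02 -0.04 -0.  ]
```

Request:
{"op": "jog_arm", "data": {"motion": [[[0,0,0],[-0.1,-0.6,-0.5],1],[[0,0,0],[-0.2,-1.5,-0.8],1],[[0,0,0],[-0.4,-2.5,-0.8],1],[[0,0,0],[-0.6,-3.5,-0.8],1],[[0,0,0],[-0.8,-4.6,-0.8],1],[[0,0,0],[-1,-5.7,-0.8],1],[[0,0,0],[-1.2,-6.8,-0.8],1],[[0,0,0],[-1.4,-7.9,-0.8],1],[[0,0,0],[-1.6,-9,-0.8],1],[[0,0,0],[-1.8,-10.1,-0.8],1]]}}

```text
clock: 30.28
tool_pos: [0.5245, -0.0074, 0.1969]
tcp_rot: [1.0, -0.0, -0.001, 0.0]
ft_force: [0.7, 0.7, 0.2]
grip_width: 0.0035
```

Request:
{"op": "jog_arm", "data": {"motion": [[[0,0,0],[-0.1,-1.1,0],1],[[0,0,0],[-0.2,-2.2,0],1],[[0,0,0],[-0.4,-3.3,0],1],[[0,0,0],[-0.6,-4.4,0],1],[[0,0,0],[-0.8,-5.5,0],1],[[0,0,0],[-1,-6.6,0],1],[[0,0,0],[-1.2,-7.7,0],1],[[0,0,0],[-1.2,-8.8,0],1],[[0,0,0],[-1.2,-9.5,0],1],[[0,0,0],[-1.2,-9.6,0],1]]}}

```text
clock: 31.12
tool_pos: [0.4942, 0.2357, 0.1975]
tcp_rot: [1.0, 0.003, -0.001, -0.001]
ft_force: [-0.8, -0.2, -0.9]
grip_width: 0.0033
```

```bash
python3 - <<'E'
from h import *
cam('side');cam('side'); held(78,(.534,.232))
E
```

```text
t 31.32 pos [0.4959 0.2299 0.1971] q [ 1.    -0.001 -0.001  0.001] f [-0.3 -0.6 -0.5] w 0.0038
offset [0.035  0.0009] 3857 2.0
t 31.32 pos [0.4959 0.2299 0.1971] q [ 1.    -0.001 -0.001  0.001] f [-0.3 -0.6 -0.5] w 0.0038
q [ 0.28  0.5  -0.99  1.83  0.47  1.07 -0.89] yaw -0.1
shift [ 0.13 -0.05  4.32]
turn [ 0.02  0.01 -0.01]
```

Request:
{"op": "jog_arm", "data": {"motion": [[[0,0,0],[0.2,0,0.4],1],[[0,0,0],[0.25,0,1],1],[[0,0,0],[0.25,0,1.7],1],[[0,0,0],[0.25,0,2.4],1],[[0,0,0],[0.25,0,3.1],1],[[0,0,0],[0.25,0,3.7],1],[[0,0,0],[0.25,0,4.1],1],[[0,0,0],[0.25,0,4.3],1],[[0,0,0],[0.25,0,4.3],1],[[0,0,0],[0.25,0,4.3],1]]}}

```text
clock: 32.15
tool_pos: [0.5026, 0.2318, 0.0906]
tcp_rot: [1.0, -0.0, 0.0, -0.0]
ft_force: [-0.2, -0.5, -0.8]
grip_width: 0.0032
```

Request:
{"op": "jog_arm", "data": {"motion": [[[0,0,0],[0,0,0],0.35],[[0,0,0],[0,0,0],0.35],[[0,0,0],[0,0,0],0.35],[[0,0,0],[0,0,0],0.35],[[0,0,0],[0,0,-0.5],0.35],[[0,0,0],[0,0,-1.3],0.35],[[0,0,0],[0,0,-2.3],0.35],[[0,0,0],[0,0,-3.3],0.35],[[0,0,0],[0,0,-4.1],0.35],[[0,0,0],[0,0,-4.5],0.35]]}}

```text
clock: 32.98
tool_pos: [0.5035, 0.2328, 0.2067]
tcp_rot: [1.0, 0.0, 0.002, -0.001]
ft_force: [-0.3, 0.2, -0.1]
grip_width: 0.0298
```

```bash
python3 - <<'E'
from h import *
plan([.4427,-.0722,.12],0)
c=cam('wrist');W=cloud(c);cv2.imwrite('pics/w6.png',c[0])
for k,(s,z) in enumerate({150:.025,126:.028,102:.031,78:.034}.items()): show(W,{s:(.534,.232)},z0=z)
show(cloud(cam('scene')),{54:(.417,-.072)})
E
```

```text
t 32.98 pos [0.5035 0.2328 0.2067] q [ 1.     0.     0.002 -0.001] f [-0.3  0.2 -0.1] w 0.0298
q [ 0.28  0.5  -0.99  1.81  0.47  1.09 -0.88] yaw 0.0
shift [-2.45 12.2   3.44]
turn [-0.01 -0.04  0.  ]
150 [0.54   0.2404] 3912 2.3 ang 24.0 r 0.591
126 [0.5372 0.2325] 3296 2.4 ang 23.4 r 0.585
102 [0.5264 0.2296] 3014 3.7 ang 23.6 r 0.574
78 [0.5328 0.2317] 1903 1.7 ang 23.5 r 0.581
54 [ 0.4174 -0.0729] 122 1.8 ang -9.9 r 0.424
```

View pics/w6.png

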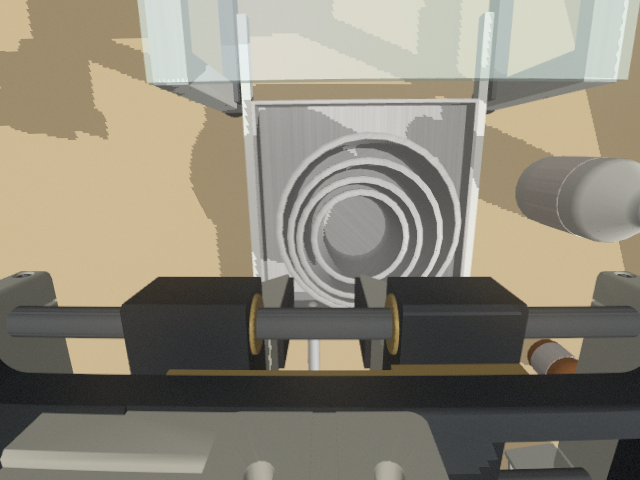

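Four bowls are nested, with rims around (365,230). Bowl_54 is the last one, and I'll pinch it at its +x side.

Request:
{"op": "jog_arm", "data": {"motion": [[[0,0,0],[-0.2,1,0],0.35],[[0,0,0],[-0.4,2.3,0],0.35],[[0,0,0],[-0.7,3.7,0],0.35],[[0,0,0],[-1,5.1,0.3],0.35],[[0,0,0],[-1.3,6.5,0.8],0.35],[[0,0,0],[-1.6,7.9,1.4],0.35],[[0,0,0],[-1.9,9.3,2],0.35],[[0,0,0],[-2.2,10.7,2.6],0.35],[[0,0,0],[-2.4,11.8,3.1],0.35],[[0,0,0],[-2.45,12.2,3.4],0.35]]}}

```text
clock: 33.92
tool_pos: [0.4376, -0.0781, 0.1153]
tcp_rot: [1.0, -0.003, -0.003, 0.001]
ft_force: [-0.5, -0.4, 0.9]
grip_width: 0.0301
```

```bash
python3 - <<'E'
from h import *
cam('side');cam('side');cam('side')
pick(54,(.4173,-.072),0)
E
```

```text
54 rim [ 0.417  -0.0713] 1814 1.7
grasp [ 0.4425 -0.0713  0.04  ]
t 34.12 pos [ 0.4412 -0.0719  0.1179] q [ 1.     0.    -0.    -0.001] f [-0.7  0.1  0.5] w 0.0298
q [ 0.92  0.43 -0.96  2.12  0.48  0.82 -0.34] yaw 0.0
shift [ 0.05 -0.02  3.12]
turn [-0.02  0.    0.  ]
```

Request:
{"op": "jog_arm", "data": {"motion": [[[0,0,0],[0.05,0,0.1],0.35],[[0,0,0],[0.05,0,0.6],0.35],[[0,0,0],[0.05,0,1.1],0.35],[[0,0,0],[0.05,0,1.7],0.35],[[0,0,0],[0.05,0,2.2],0.35],[[0,0,0],[0.05,0,2.7],0.35],[[0,0,0],[0.05,0,3.1],0.35],[[0,0,0],[0.05,0,3.1],0.35],[[0,0,0],[0.05,0,3.1],0.6],[[0,0,0],[0.05,0,3.1],0.7]]}}

```text
clock: 34.95
tool_pos: [0.4431, -0.0727, 0.0411]
tcp_rot: [1.0, 0.0, 0.001, -0.0]
ft_force: [0.3, -0.6, 0.1]
grip_width: 0.0209
```

Request:
{"op": "jog_arm", "data": {"motion": [[[0,0,0],[0,0,0],1],[[0,0,0],[0,0,0],1],[[0,0,0],[0,0,0],1],[[0,0,0],[0,0,0],1],[[0,0,0],[0,0,-0.3],1],[[0,0,0],[0,0,-1],1],[[0,0,0],[0,0,-2],1],[[0,0,0],[0,0,-3],1],[[0,0,0],[0,0,-4.2],1],[[0,0,0],[0,0,-5.4],1]]}}

```text
clock: 35.78
tool_pos: [0.4416, -0.073, 0.1767]
tcp_rot: [1.0, 0.0, -0.001, -0.0]
ft_force: [0.9, -0.8, -0.2]
grip_width: 0.0033
```

```bash
python3 - <<'E'
from h import *
s=status.state()['tool_pos']
cam('side'); held(54,(s[0]-.0255,s[1]))
plan([.533+.0235,.232,.2],0)
E
```

```text
t 35.93 pos [ 0.4439 -0.074   0.1777] q [ 1.    -0.001  0.002  0.001] f [-0.2  0.4 -0.9] w 0.0031
offset [-0.0251  0.0009] 2172 2.1
t 35.93 pos [ 0.4439 -0.074   0.1777] q [ 1.    -0.001  0.002  0.001] f [-0.2  0.4 -0.9] w 0.0031
q [ 1.02  0.33 -1.05  2.07  0.36  0.93 -0.23] yaw -0.1
shift [-0.12 -0.01  3.55]
turn [ 0.02 -0.04 -0.01]
t 35.93 pos [ 0.4439 -0.074   0.1777] q [ 1.    -0.001  0.002  0.001] f [-0.2  0.4 -0.9] w 0.0031
q [ 1.02  0.33 -1.05  2.07  0.36  0.93 -0.23] yaw -0.1
shift [  4.5  -12.24  -0.9 ]
turn [ 0.02 -0.04 -0.01]
```

Request:
{"op": "jog_arm", "data": {"motion": [[[0,0,0],[0.2,-0.5,-0.5],1],[[0,0,0],[0.6,-1.5,-0.9],1],[[0,0,0],[1.1,-2.8,-0.9],1],[[0,0,0],[1.6,-4.1,-0.9],1],[[0,0,0],[2.1,-5.4,-0.9],1],[[0,0,0],[2.6,-6.8,-0.9],1],[[0,0,0],[3.1,-8.2,-0.9],1],[[0,0,0],[3.6,-9.6,-0.9],1],[[0,0,0],[4.1,-10.9,-0.9],1],[[0,0,0],[4.5,-12,-0.9],1]]}}

```text
clock: 36.77
tool_pos: [0.5543, 0.2289, 0.1963]
tcp_rot: [1.0, 0.001, -0.001, 0.0]
ft_force: [0.1, 0.8, -0.1]
grip_width: 0.0032
```

```bash
python3 - <<'E'
from h import *
cam('side');cam('side');cam('side'); held(54,(.533,.232))
E
```

```text
t 37.02 pos [0.5539 0.2257 0.1965] q [ 1.     0.    -0.001  0.001] f [ 0.1 -0.5 -0.3] w 0.0035
offset [-0.025   0.0008] 2172 2.1
t 37.02 pos [0.5539 0.2257 0.1965] q [ 1.     0.    -0.001  0.001] f [ 0.1 -0.5 -0.3] w 0.0035
q [ 0.25  0.59 -0.95  1.7   0.52  1.13 -0.85] yaw 0.0
shift [ 0.17 -0.23  4.3 ]
turn [0.02 0.02 0.  ]
```

Request:
{"op": "jog_arm", "data": {"motion": [[[0,0,0],[0.1,-0.2,0.4],1],[[0,0,0],[0.15,-0.2,1],1],[[0,0,0],[0.15,-0.2,1.7],1],[[0,0,0],[0.15,-0.2,2.4],1],[[0,0,0],[0.15,-0.2,3.1],1],[[0,0,0],[0.15,-0.2,3.7],1],[[0,0,0],[0.15,-0.2,4.1],1],[[0,0,0],[0.15,-0.2,4.3],1],[[0,0,0],[0.15,-0.2,4.3],1],[[0,0,0],[0.15,-0.2,4.3],1]]}}

```text
clock: 37.85
tool_pos: [0.5588, 0.2317, 0.0906]
tcp_rot: [1.0, -0.0, 0.0, -0.0]
ft_force: [-0.5, 0.6, -0.2]
grip_width: 0.0031
```

Request:
{"op": "jog_arm", "data": {"motion": [[[0,0,0],[0,0,0],0.4],[[0,0,0],[0,0,0],0.4],[[0,0,0],[0,0,0],0.4],[[0,0,0],[0,0,0],0.4],[[0,0,0],[0,0,-0.5],0.4],[[0,0,0],[0,0,-1.3],0.4],[[0,0,0],[0,0,-2.3],0.4],[[0,0,0],[0,0,-3.3],0.4],[[0,0,0],[0,0,-4.1],0.4],[[0,0,0],[0,0,-4.5],0.4]]}}

```text
clock: 38.68
tool_pos: [0.5598, 0.2328, 0.207]
tcp_rot: [1.0, 0.0, 0.002, -0.001]
ft_force: [0.4, 0.4, 0.4]
grip_width: 0.0276
```

Request:
{"op": "jog_arm", "data": {"motion": [[[0,0,0],[-0.1,0.7,0],0.6],[[0,0,0],[-0.2,1.6,0],0.8],[[0,0,0],[-0.3,2.6,0],1],[[0,0,0],[-0.4,3.6,0],1],[[0,0,0],[-0.5,4.6,0],1],[[0,0,0],[-0.6,5.6,0],1],[[0,0,0],[-0.7,6.4,0],1],[[0,0,0],[-0.7,7.0,0],1],[[0,0,0],[-0.7,7.2,0],1],[[0,0,0],[-0.7,7.2,0],1]]}}

```text
clock: 39.52
tool_pos: [0.5411, 0.0498, 0.2029]
tcp_rot: [1.0, -0.002, -0.0, 0.0]
ft_force: [-0.7, 1.1, 0.1]
grip_width: 0.0001
```

```bash
python3 - <<'E'
from h import *
plan([.541,.04,.04],0)
c=cam('side');W=cloud(c);cv2.imwrite('pics/s7.png',cv2.resize(c[0][270:420,180:360],None,fx=4,fy=4))
c=cam('wrist');W=cloud(c);cv2.imwrite('pics/w7.png',c[0])
for s,z in {150:.025,126:.028,102:.031,78:.034,54:.037}.items():
    show(W,{s:(.534,.232)},z0=z)
    c,n,e=rim(W,(.534,.232),s,z)
    P=W[np.isfinite(W[...,2])]; q=P[:,:2]-c; m=(abs(np.hypot(*q.T)-(s/2000-.0015))<.0015)&(P[:,2]>.07)
    if m.sum()>20: print('  plane',np.linalg.lstsq(np.c_[q[m],np.ones(m.sum())],P[m,2],rcond=None)[0].round(4))
P=W[np.isfinite(W[...,2])&(abs(W[...,2]-.066)<.006)]
P=P[(P[:,0]>.51)&(P[:,0]<.57)&(P[:,1]>.0)&(P[:,1]<.12)]; print('bar',len(P),P.mean(0) if len(P) else '')
E
```

```text
t 39.52 pos [0.5411 0.0498 0.2029] q [ 1.    -0.002 -0.     0.   ] f [-0.7  1.1  0.1] w 0.0001
q [ 0.63  0.49 -1.    1.83  0.46  1.08 -0.54] yaw -0.2
shift [-0.    0.39  6.52]
turn [ 0.01  0.   -0.03]
150 [0.5413 0.241 ] 3670 3.2 ang 24.0 r 0.593
  plane [ 0.0199 -0.0499  0.0839]
126 [0.5377 0.2282] 3501 3.1 ang 23.0 r 0.584
  plane [-0.0025  0.0047  0.0871]
102 [0.5316 0.216 ] 2949 3.2 ang 22.1 r 0.574
  plane [-0.0004 -0.0516  0.085 ]
78 [0.5273 0.2047] 2576 3.3 ang 21.2 r 0.566
  plane [ 0.018  -0.0454  0.0858]
54 [0.5343 0.1906] 2032 3.4 ang 19.6 r 0.567
  plane [ 0.0031 -0.0071  0.0869]
bar 928 [0.53982796 0.0709564  0.06466403]
```

View pics/s7.png

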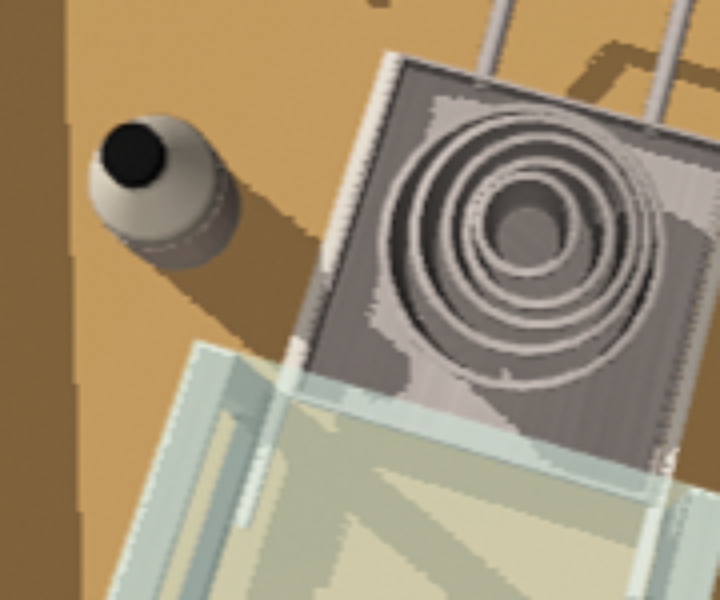

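View pics/w7.png

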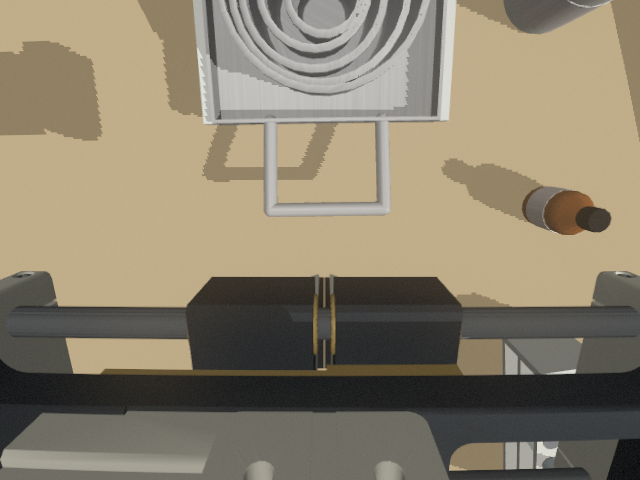

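The side view shows all five rims nested at (525,240) in the crop, and the wrist view shows the bar at (328,209). I'll check the rim heights, then push.

```bash
python3 - <<'E'
from h import *
W=cloud(cam('side')); P=W[np.isfinite(W[...,2])]
r=np.hypot(*(P[:,:2]-(.540,.240)).T); Q=P[(r<.085)&(P[:,2]>.08)]
print(len(Q),np.percentile(Q[:,2],[1,50,90,99,100]).round(4))
for s,z in {150:.025,126:.028,102:.031,78:.034,54:.037}.items(): show(W,{s:(.534,.232) if s<120 else (.539,.237)},z0=z)
E
```

```text
2036 [0.0805 0.0864 0.0891 0.091  0.0929]
150 [0.5408 0.2404] 712 2.5 ang 24.0 r 0.592
126 [0.5382 0.2316] 618 2.7 ang 23.3 r 0.586
102 [0.526  0.2238] 510 3.4 ang 23.0 r 0.572
78 [0.5327 0.2318] 358 2.5 ang 23.5 r 0.581
54 [0.542  0.2284] 260 2.8 ang 22.9 r 0.588
```

Request:
{"op": "jog_arm", "data": {"motion": [[[0,0,0],[0,0.4,0.3],1],[[0,0,0],[0,0.5,1],1],[[0,0,0],[0,0.5,1.8],1],[[0,0,0],[0,0.5,2.7],1],[[0,0,0],[0,0.5,3.6],1],[[0,0,0],[0,0.5,4.5],1],[[0,0,0],[0,0.5,5.4],1],[[0,0,0],[0,0.5,6.1],1],[[0,0,0],[0,0.5,6.4],1],[[0,0,0],[0,0.5,6.4],1]]}}

```text
clock: 40.5
tool_pos: [0.5394, 0.0395, 0.0409]
tcp_rot: [1.0, 0.001, -0.002, -0.0]
ft_force: [0.9, -0.2, 0.7]
grip_width: 0.0003
```

Request:
{"op": "jog_arm", "data": {"motion": [[[0,0,0],[0,-0.2,0],1],[[0,0,0],[0,-0.4,0],1],[[0,0,0],[0,-0.5,0],1],[[0,0,0],[0,-0.6,0],1],[[0,0,0],[0,-0.7,0],1],[[0,0,0],[0,-0.85,0],1],[[0,0,0],[0,-1.05,0],1],[[0,0,0],[0,-1.3,0],1],[[0,0,0],[0,-1.6,0],1],[[0,0,0],[0,-1.9,0],1]]}}

```text
clock: 41.33
tool_pos: [0.5412, 0.0873, 0.0431]
tcp_rot: [1.0, -0.0, 0.0, -0.0]
ft_force: [0.9, -3.0, 2.3]
grip_width: -0.0
```

Request:
{"op": "jog_arm", "data": {"motion": [[[0,0,0],[0,-0.3,0],1],[[0,0,0],[0,-0.6,0],1],[[0,0,0],[0,-0.9,0],1],[[0,0,0],[0,-1.2,0],1],[[0,0,0],[0,-1.5,0],1],[[0,0,0],[0,-1.8,0],1],[[0,0,0],[0,-2.1,0],1],[[0,0,0],[0,-2.4,0],1],[[0,0,0],[0,-2.7,0],1],[[0,0,0],[0,-3,0],1]]}}

```text
clock: 42.17
tool_pos: [0.5404, 0.1622, 0.0427]
tcp_rot: [1.0, -0.0, -0.001, 0.0]
ft_force: [-1.3, -3.2, 1.3]
grip_width: 0.0006
```

Request:
{"op": "jog_arm", "data": {"motion": [[[0,0,0],[0,-0.3,0],1],[[0,0,0],[0,-0.6,0],1],[[0,0,0],[0,-0.9,0],1],[[0,0,0],[0,-1.2,0],1],[[0,0,0],[0,-1.5,0],1],[[0,0,0],[0,-1.8,0],1],[[0,0,0],[0,-2.1,0],1],[[0,0,0],[0,-2.4,0],1],[[0,0,0],[0,-2.6,0],1],[[0,0,0],[0,-2.8,0],1]]}}

```text
clock: 43.0
tool_pos: [0.5412, 0.2325, 0.0431]
tcp_rot: [1.0, 0.0, 0.0, -0.0]
ft_force: [-1.1, -2.1, 0.9]
grip_width: 0.0
```

Request:
{"op": "jog_arm", "data": {"motion": [[[0,0,0],[0,-0.15,0],1],[[0,0,0],[0,-0.3,0],1],[[0,0,0],[0,-0.45,0],1],[[0,0,0],[0,-0.55,0],1],[[0,0,0],[0,-0.65,0],1],[[0,0,0],[0,-0.75,0],1],[[0,0,0],[0,-0.85,0],1],[[0,0,0],[0,-0.95,0],1],[[0,0,0],[0,-1.05,0],1],[[0,0,0],[0,-1.1,0],1]]}}

```text
clock: 43.83
tool_pos: [0.5412, 0.2542, 0.0429]
tcp_rot: [1.0, -0.001, -0.001, 0.004]
ft_force: [-5.7, -15.4, 11.5]
grip_width: 0.0004
```

Request:
{"op": "jog_arm", "data": {"motion": [[[0,0,0],[0,0,0],1],[[0,0,0],[0,-0.1,0],1],[[0,0,0],[0,-0.1,0],1],[[0,0,0],[0,0.3,0],1],[[0,0,0],[0,0.9,0],1],[[0,0,0],[0,1.6,0],1],[[0,0,0],[0,2.4,0],1],[[0,0,0],[0,3.2,0],1],[[0,0,0],[0,3.8,-0.6],1],[[0,0,0],[0,4.2,-1.4],1]]}}

```text
clock: 44.67
tool_pos: [0.5407, 0.1522, 0.077]
tcp_rot: [1.0, -0.001, -0.001, -0.0]
ft_force: [-0.9, 1.1, 0.7]
grip_width: 0.0002
```

Request:
{"op": "jog_arm", "data": {"motion": [[[0,0,0],[0,0,-0.7],1],[[0,0,0],[0,0,-1.5],1],[[0,0,0],[0,0,-2.5],1],[[0,0,0],[0,0.3,-3.5],1],[[0,0,0],[0,0.8,-4.5],1],[[0,0,0],[0,1.4,-5],1],[[0,0,0],[0,2,-5],1],[[0,0,0],[0,2.4,-5],1],[[0,0,0],[0,2.6,-5],1],[[0,0,0],[0,2.6,-5],1]]}}

```text
clock: 45.5
tool_pos: [0.5412, 0.0879, 0.2025]
tcp_rot: [1.0, -0.001, -0.0, 0.0]
ft_force: [1.1, -0.2, -0.5]
grip_width: 0.0004
```

```bash
python3 - <<'E'
from h import *
st()
for n in ('wrist','side','scene'):
    c=cam(n);W=cloud(c);cv2.imwrite(f'pics/e_{n}.png',c[0])
    P=W[np.isfinite(W[...,2])&(abs(W[...,2]-.066)<.006)]
    P=P[(P[:,0]>.51)&(P[:,0]<.57)&(P[:,1]>.22)&(P[:,1]<.30)]; print(n,'bar',len(P),P.mean(0).round(4) if len(P) else '')
a,b=cv2.imread('pics/e_scene.png'),cv2.imread('pics/e_side.png')
f=lambda i:cv2.resize(i,(400,400))
cv2.imwrite('pics/e.png',np.hstack([f(a[90:290,100:300]),f(b[300:480,180:360])]))
E
```

```text
t 45.5 pos [0.5412 0.0879 0.2025] q [ 1.    -0.001 -0.     0.   ] f [ 1.1 -0.2 -0.5] w 0.0004
wrist bar 599 [0.5393 0.2658 0.0638]
side bar 143 [0.5399 0.2707 0.0647]
scene bar 16 [0.5179 0.2699 0.0649]
```

View pics/e.png

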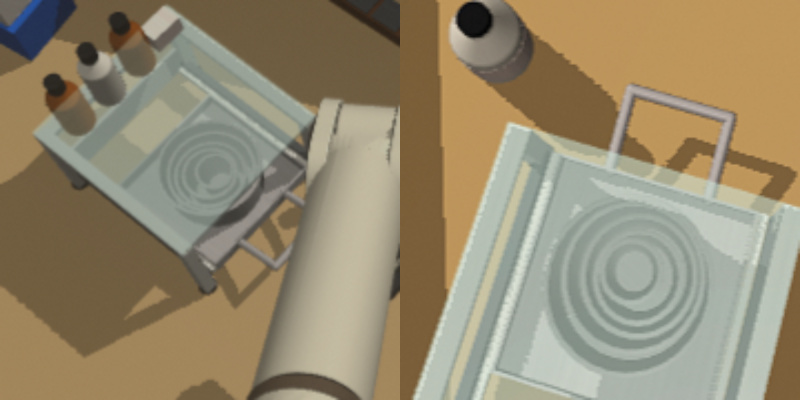

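```bash
python3 -c "
from h import *
print(finish_job())"
```

```text
the job is handed in; nothing more can be done
None
```

I drew the tray to its stop and stood bowl_150 on it. Then I nested bowl_126, bowl_102, bowl_78 and bowl_54 inside in size order, pushed the tray home, and handed the job in at about 45.5 s. All five bowls were present, and I left the brown bowl and the bystanders alone.

**Checks that agreed:**
- **Tray home:** the side camera puts the handle bar at y ≈ 0.271, against 0.071 when drawn out. That is 199 mm of travel, so the tray is about 1 mm from its stop. The push also ended firmly, at about 15 N against roughly 2 N of runner friction.
- **Nest on the drawn-out tray:** the side view showed all five rims inside one another, with rim heights near 87 mm.
- **After the push:** the last picture shows the five rims still nested under the glass shelf, and the arm stood clear.

**Checks that disagreed or fell short:**
- The tray started about 13 mm open, so the pull moved it only about 186 mm before it stopped. I judged it fully out from the position of the shelf's front edge.
- The last wrist view cut off the nest, and its circle fits mixed up neighbouring rims. Even in the side view, the fit for bowl_102 was poor.
- The bowls sit up to about 8 mm off centre from one another, within the 15 mm limit.
- The last wrist reading of the bar was y = 0.266, 5 mm short of the side and scene cameras. I trusted those two.

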